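# Push a pipe into a slip coupling up to its depth line

## Robot

A 6-joint arm with a two-finger parallel gripper is mounted at the origin on a cart in front of the work surface, level with it; the furniture and walls round the work are solid. World frame = base frame: x ahead of the robot, y to its left, z up, the work surface at z = 0. Lengths are in m, angles in rad, forces in N, time in s.
With the tool pointing down it reaches from about 0.35 to 0.975 m from the base axis. Payload 4.9 kg.
Tool frame: the origin (TCP) lies at the very end of the fingers, on their centre line; the grasp point (between the pads) lies 19 mm behind it; z points along the fingers, y is the direction in which the jaws open and shut (so a half turn about z gives the same grasp; the last joint's range is limited). The gripper opens to 85 mm and grips with 20 to 120 N. Pads are 22 mm wide; open, the fingers measure 114 mm over their backs; the gripper's body (76 mm by 85 mm) begins 54 mm behind the grasp point. The pads swing forward as they close: fully open they stand 13 mm farther back than shut.
Start: joints at [1.165, 0.053, 1.613, -0, 1.476, -0.119], TCP at [0.177, 0.599, 0.192] pointing down, gripper open.
Joint ranges: [-3.01, 3.01], [-1.01, 2.22], [0.06, 2.58], [-1.02, 4.17], [0.09, 2.62], [-3.14, 3.14]. Speed limits (rad/s): [2.57, 2.57, 3.14, 3.14, 3.14, 3.14].

## Interface

Orientations are given as a unit quaternion [w, x, y, z].
In Python, from rig import robot gives the robot as it stands.
- The arm moves only by the tool play_rows, never from a script. Its arguments are lists of equal length, an entry for each row: "dp": the shift along the tool's x, y, z in units of 40 mm (1.0 is 40 mm), a list of three; "twist": the turn about the tool's z in units of 8 degrees (1.0 is 8 degrees). A call has 1 to 5 rows; each row is the pose to reach, as a shift and turn from the pose measured when the call began, along the tool's axes at that moment; what a row does not reach only later rows make up. A row lasts 1/10 s, in which the tool goes at most 50 mm and 8.59 degrees, less where a joint would pass 70% of its speed; a pose out of reach is approached as far as the arm can. A call with a gripper value outside its range is refused whole. "grip" is the closure, from 0 (fully open) to 1 (shut), set as the call begins (left out, the last holds). The fingers move at their own pace and stop on an object; "force" is the grip in N (left out, the last holds). Time passes only in rows, so rows that repeat a pose let the fingers close. It gives the time, the measured TCP pose, the force and the opening at its end, in the units of the state.
- robot.state(): the state, without advancing time (a new reading comes with each control period).
- robot.grab_frame(name): name is "side" or "top"; returns a dict with "frame" (384x512x3 uint8, blue, green, red), "fovy" (degrees; the focal length in pixels is half the picture's height over the tangent of half this angle, whatever the lens; pixels are square), "cx", "cy" (the principal point, pixels), "T" (4x4, takes a point from camera to world coordinates). Camera axes: x right, y down, z forward; pixel columns grow to the right and rows downward; lengths in m; the calibration is good to about 2 mm. A picture is of the moment at which its call begins. There is no depth.
- robot.job_done(): hands the job in, once; it reports no verdict.
The state is a dict: "time_s": time; "qpos": joint angles; "dq": joint speeds; "effort": joint torques, N m; "tool_pos": TCP position; "tool_rot": TCP orientation; "wrist_force": force on the tool from outside, world axes, zero at the start; "wrist_torque": the same for the moment, N m; "grip_width": finger opening in m.
Only numpy, scipy, OpenCV 4.12 (cv2) and the standard library are available. Lean on these libraries where they do the work, as an engineer would, in place of code of your own. Each camera call takes 0.05 s, during which the arm holds its last target.

## Task

Take the pipe out of its wooden rest and push its open end into the loose coupling on the stand until the dark line round the pipe is level with the coupling's mouth, neither short of it nor past it. The coupling first slides back in its clip and its rubber seal resists, so check the line once you have let go and correct it if need be. Leave the other things on the bench where they are.

Things in the scene. Friction and masses are not known exactly. Their poses are not given: they have to be found in the camera images.
- pipe: White plastic pipe, 32 mm outside diameter, 220 mm long, about 0.14 kg. Origin on its axis at mid-length; x axis along the pipe to its open end (x = +110 mm); the other end (x = -110 mm) is shut. It starts lying level in the wooden rest, axis 48 mm above the bench, where it can be gripped from above only between x = -6 and +74 mm; the rest covers the other parts.
- pipe_open_end (a point): Centre of the pipe's open end, 110 mm ahead of the pipe's origin; axes as the pipe. The rim is chamfered by 1.5 mm over 3 mm. Let go with about 50 mm in the bore, the pipe stays there but its rear droops by a few mm; level it again before pushing on, or it binds. Sliding it then takes roughly 5 to 12 N.
- pipe_line (a point): Centre of the dark depth line round the pipe (2 mm wide), 95 mm behind the open end, 15 mm ahead of the pipe's origin; axes as the pipe.
- coupling_mouth (a point): Centre of the grey coupling's mouth, in its end face, 85 mm above the bench; x axis level, along the bore into it. The coupling is a straight sleeve 160 mm long, 45 mm outside diameter (55 mm at bead and flanges), bore 33.6 mm, 39 mm at the mouth, narrowing over 5 mm. No stop at the right depth: the bore is blocked only 107 mm or more inside, by the end of a pipe already there.
- coupling (a joint): Sliding of the coupling along its bore in the guide clip, in m: 0 = fully forward, 0.025 = fully back (away from the pipe). It moves with about 2.5 N. The rubber seal, 23 to 41 mm inside the mouth, drags on the pipe with more than that, so the coupling goes along with the pipe, either way, to an end of its travel; only then does the pipe slide in the seal, which holds it where it is left.
- pipe_rest: Wooden rest, fixed, plywood base 250 x 82 x 12 mm; origin on the bench under the middle of the lying pipe, x axis as the pipe lies. Its rear trough (x = -123 to -10 mm) has cheeks 22 mm thick and 60 mm high beside the pipe, its front saddle (x = 78 to 98 mm) cheeks 48 mm high, 62 mm over the outsides. Lift the pipe straight up.
- stand: Fixed stand for the coupling: plywood board 230 x 100 x 12 mm, origin on the bench near its middle, x axis as the bore; the guide clip stands at x = -65 to -41 mm and reaches 115 mm above the bench.
- needle_pliers: Needle-nose pliers lying on the bench, 165 x 61 x 18 mm; a bystander.
- wrench_13: Small combination wrench lying on the bench, 164 x 27 x 5 mm; a bystander.
- sanding_block: Brown sanding block, 110 x 68 x 42 mm; a bystander.
- oil_can: Green pump oil can, 69 mm base, 160 mm high with its bent spout; a bystander.
Things that resemble listed ones, but are neither listed nor needed, are in the scene too. There is more than one size of the pipe; the job needs the larger.

How it is judged:
On the way, in this order (a step that is already met when the one before it is completed fails the run):
1. the pipe is lifted out of its rest (height (world z) of pipe above 0.066 m), for 0.2 s.
2. the open end is in the bore, at least 12 mm past the mouth (x of pipe_open_end in the frame of coupling_mouth above 0.012 m and y of pipe_open_end in the frame of coupling_mouth between -0.004 and 0.004 m and z of pipe_open_end in the frame of coupling_mouth between -0.004 and 0.004 m), for 0.1 s.
At the end, for the whole second after the job is handed in: The pipe is in the coupling's bore, open end first and in line with it (within 0.06 rad), with the centre of its depth line within 4 mm of the plane of the coupling's mouth, and it is at rest (x of pipe_line in the frame of coupling_mouth between -0.004 and 0.004 m and x of pipe_open_end in the frame of coupling_mouth above 0.085 m and y of pipe_open_end in the frame of coupling_mouth between -0.005 and 0.005 m and z of pipe_open_end in the frame of coupling_mouth between -0.005 and 0.005 m and angle between the x axis of pipe and the x axis of coupling_mouth, either way round below 0.06 rad and linear speed of pipe below 0.01 m/s); the robot touches nothing.
It fails at once if a bystander (pliers, wrench, sanding block or oil can) is shifted by more than 30 mm (distance of any of needle_pliers, wrench_13, sanding_block, oil_can from where it was at the start of the episode above 0.03 m).
It also fails if it takes over 48 s, if anything falls off the work surface, if the arm or the gripper's body presses on something with over 40 N, if the wrist force passes 120 N, or if a joint passes its speed limit or range.

## Working session

There is one attempt and no reset: what is moved stays moved. The work goes in short steps, Python scripts to look and compute and a tool call to move; the robot and the scene stay as the last step left them, time stands still between calls to the robot, and variables do not carry over. Pictures are saved under pics/ and viewed, and the job is handed in when it is done.

Besides the shell and the picture viewer there is one more tool, called after "Call:" in YAML: its name, and indented under it one key for each argument. play_rows: Moves the arm, as the interface text tells. Its arguments: {"type":"object","properties":{"dp":{"type":"array","items":{"type":"array","items":{"type":"number"}}},"twist":{"type":"array","items":{"type":"number"}},"grip":{"type":"number"},"force":{"type":"number"}},"required":["dp","twist"]}

```bash
ls; mkdir -p pics; cat > h.py <<'E'
import numpy as np, cv2
from rig import robot
def grab(n):
    d=robot.grab_frame(n); d['f']=(d['frame'].shape[0]/2)/np.tan(np.radians(d['fovy'])/2); return d
def K(d): return np.array([[d['f'],0,d['cx']],[0,d['f'],d['cy']],[0,0,1]])
def ray(d,u,v):
    r=d['T'][:3,:3]@np.array([(u-d['cx'])/d['f'],(v-d['cy'])/d['f'],1]); return d['T'][:3,3],r/np.linalg.norm(r)
def atz(d,u,v,z):
    o,r=ray(d,u,v); return o+r*(z-o[2])/r[2]
def proj(d,p):
    q=np.linalg.inv(d['T'])@np.append(p,1); return q[0]/q[2]*d['f']+d['cx'],q[1]/q[2]*d['f']+d['cy']
E
python3 - <<'E'
from h import *
import pickle
for n in ('side','top'):
    d=grab(n); cv2.imwrite(f'pics/{n}0.png',cv2.resize(d['frame'],(800,600),interpolation=cv2.INTER_CUBIC)); pickle.dump(d,open(f'{n}0.pkl','wb'))
    print(n,d['fovy'],d['cx'],d['cy'],d.keys());print(d['T'].round(3))
print(robot.state())
E
```

```text
pics
side 55.874685077489836 252.1160315360405 191.7032402523253 dict_keys(['frame', 'fovy', 'cx', 'cy', 'T', 'f'])
[[-0.983 -0.122  0.136  0.368]
 [-0.183  0.635 -0.75   0.693]
 [ 0.005 -0.763 -0.647  0.753]
 [ 0.     0.     0.     1.   ]]
top 47.27918472137983 259.3285799688721 189.86105786238846 dict_keys(['frame', 'fovy', 'cx', 'cy', 'T', 'f'])
[[-0.111 -0.96   0.259  0.166]
 [-0.994  0.108 -0.025 -0.056]
 [-0.004 -0.26  -0.966  1.394]
 [ 0.     0.     0.     1.   ]]
{'time_s': 0.1, 'qpos': array([ 1.16500466e+00,  5.33221349e-02,  1.61416876e+00, -2.02526249e-05,
        1.47599703e+00, -1.19006662e-01]), 'dq': array([ 0.00113044, -0.00054992, -0.00392065, -0.00075399, -0.00202795,
        0.00221981]), 'effort': array([ 4.97876263e-04, -3.94901848e+01, -3.71363819e+01, -5.79383436e-05,
        3.87869120e-03,  2.36567161e-06]), 'tool_pos': array([0.17654796, 0.59887609, 0.19075942]), 'tool_rot': array([-2.36079902e-04,  1.42900595e-01,  9.89736592e-01, -9.17812028e-04]), 'wrist_force': array([0.20954064, 0.33738053, 0.57232801]), 'wrist_torque': array([ 0.02752583, -0.00137386, -0.06250561]), 'grip_width': 0.08513325924191889}
```

View pics/side0.png

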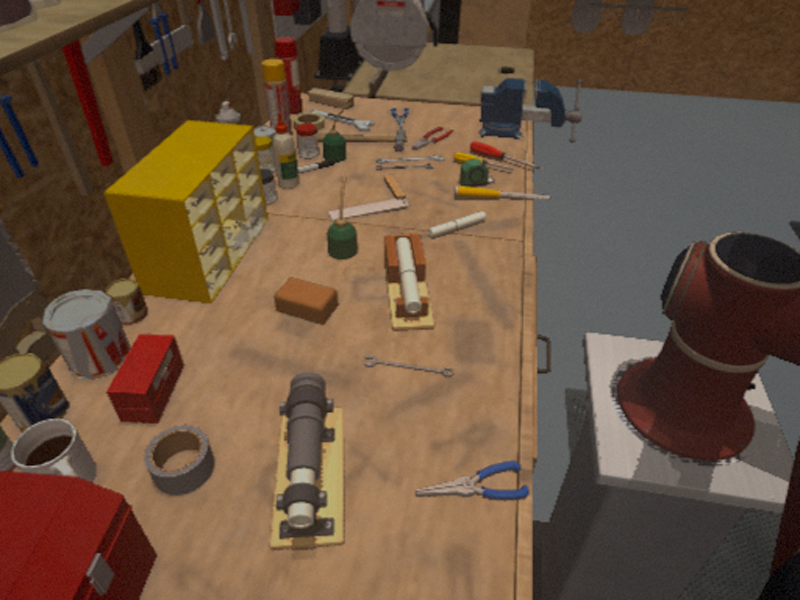

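View pics/top0.png

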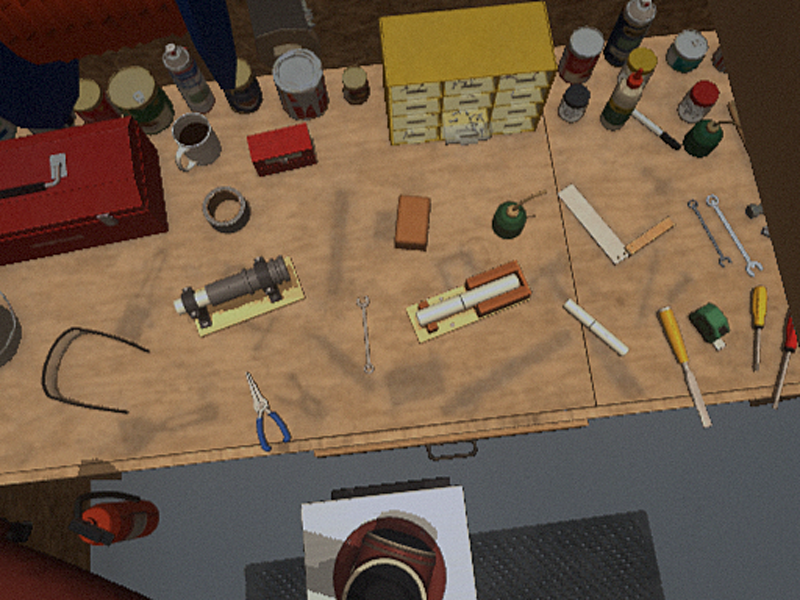

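```bash
python3 - <<'E'
import cv2
t=cv2.imread('pics/top0.png')
import pickle
t=pickle.load(open('top0.pkl','rb'))['frame'];s=pickle.load(open('side0.pkl','rb'))['frame']
a=cv2.resize(t[160:224,250:350],(800,512),interpolation=cv2.INTER_CUBIC)
b=cv2.resize(t[155:219,105:205],(800,512),interpolation=cv2.INTER_CUBIC)
cv2.imwrite('pics/t_pipe.png',a);cv2.imwrite('pics/t_coup.png',b)
cv2.imwrite('pics/s_pipe.png',cv2.resize(s[140:215,230:330],(800,600),interpolation=cv2.INTER_CUBIC))
cv2.imwrite('pics/s_coup.png',cv2.resize(s[230:350,150:240],(450,600),interpolation=cv2.INTER_CUBIC))
E
```

```text
(no output)
```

View pics/t_pipe.png

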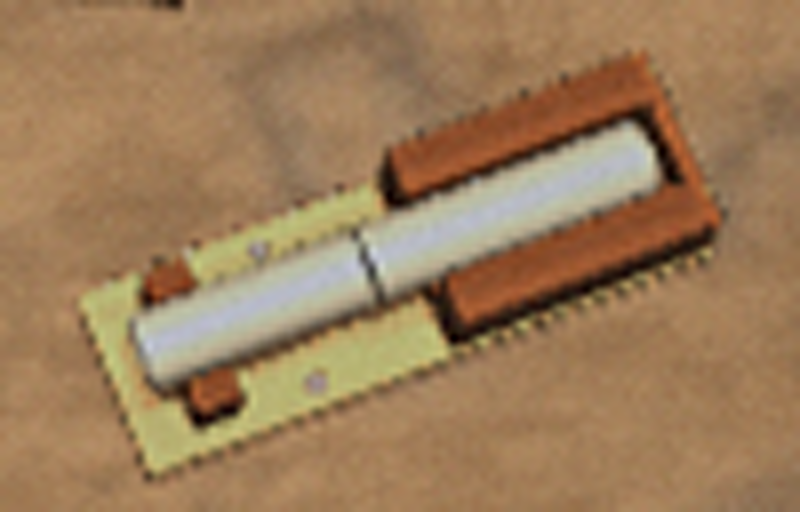

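View pics/t_coup.png

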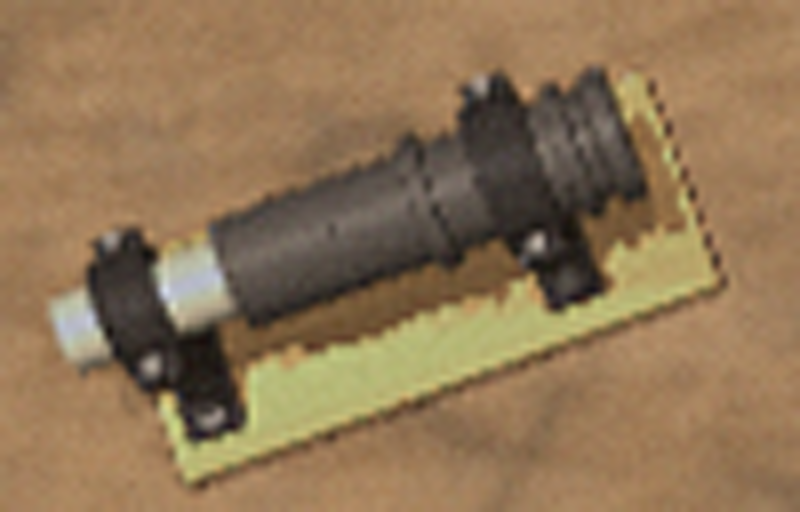

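View pics/s_pipe.png

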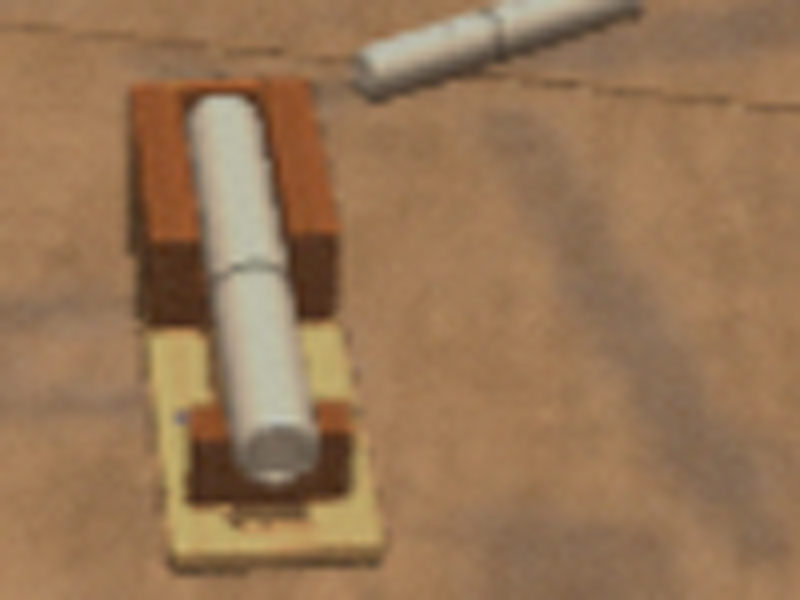

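View pics/s_coup.png

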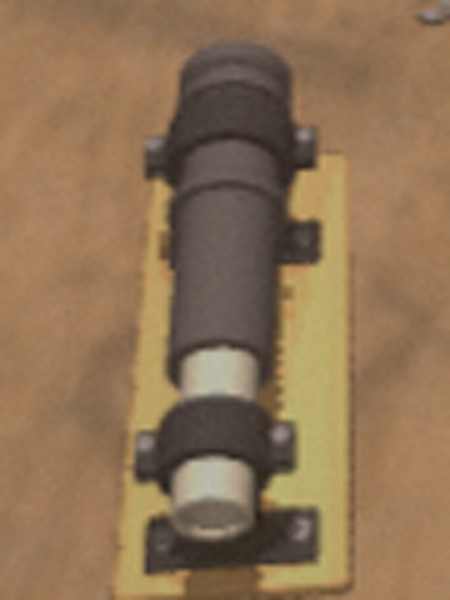

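```bash
cat > m.py <<'E'
from h import *
import pickle
T=pickle.load(open('top0.pkl','rb'));S=pickle.load(open('side0.pkl','rb'))
def tc(x,y,o,s): return (x+.5)/s-.5+o[0],(y+.5)/s-.5+o[1]
def tri(a,b):
    (o1,r1),(o2,r2)=a,b
    A=np.array([r1,-r2]).T; l=np.linalg.lstsq(A,o2-o1,rcond=None)[0]
    p,q=o1+l[0]*r1,o2+l[1]*r2; return (p+q)/2,np.linalg.norm(p-q)
E
python3 - <<'E'
from m import *
np.set_printoptions(precision=4,suppress=True)
P=lambda x,y:tc(x,y,(250,160),8)
C=lambda x,y:tc(x,y,(105,155),8)
o=atz(T,*P(146,353),.048);r=atz(T,*P(647,153),.048);l=atz(T,*P(369,267),.048)
print('pipe open',o,'rear',r,'line',l,np.linalg.norm(o-r),np.linalg.norm(o-l),np.degrees(np.arctan2(*(o-r)[1::-1])))
so=tc(277,452,(230,140),8);print('open tri',tri(ray(T,*P(146,353)),ray(S,*so)), 'side at z',atz(S,*so,.048))
m=atz(T,*C(622,130),.085);b=atz(T,*C(231,278),.085)
print('mouth',m,'back',b,np.linalg.norm(m-b),np.degrees(np.arctan2(*(b-m)[1::-1])))
c=[atz(T,*C(*p),.012) for p in((650,75),(725,285),(190,485))];print(c,np.linalg.norm(c[1]-c[2]),np.linalg.norm(c[0]-c[1]),np.degrees(np.arctan2(*(c[2]-c[1])[1::-1])))
pc=[atz(T,*P(*p),.012) for p in((82,298),(150,475))]+[atz(T,*P(*p),.060) for p in((640,55),(720,215),)];print(pc,np.linalg.norm(pc[0]-pc[1]))
E
```

```text
pipe open [ 0.4787 -0.112   0.048 ] rear [ 0.5379 -0.3205  0.048 ] line [ 0.5036 -0.2039  0.048 ] 0.2167185880501397 0.09518906142836152 105.85439916099277
open tri (array([ 0.4783, -0.112 ,  0.0474]), np.float64(0.0009822659666992614)) side at z [ 0.4778 -0.1112  0.048 ]
mouth [0.6049 0.1432 0.085 ] back [0.5619 0.2975 0.085 ] 0.16022000288411795 105.5694716105669
[array([0.6519, 0.1412, 0.012 ]), array([0.5585, 0.1168, 0.012 ]), array([0.4994, 0.3368, 0.012 ])] 0.2277498244437998 0.09659492150398294 105.03235270824486
[array([ 0.5128, -0.0903,  0.012 ]), array([ 0.437 , -0.1093,  0.012 ]), array([ 0.5753, -0.3216,  0.06  ]), array([ 0.5062, -0.3428,  0.06  ])] 0.07805531281271315
```

```bash
cat > ov.py <<'E'
from m import *
def ring(c,ax,R,n=40):
    ax=ax/np.linalg.norm(ax); u=np.cross(ax,[0,0,1]);u/=np.linalg.norm(u);w=np.cross(ax,u);t=np.linspace(0,2*np.pi,n,endpoint=False)
    return c+R*(np.cos(t)[:,None]*u+np.sin(t)[:,None]*w)
def draw(d,crop,s,items,fn):
    x0,y0,x1,y1=crop;im=cv2.resize(d['frame'][y0:y1,x0:x1],None,fx=s,fy=s,interpolation=cv2.INTER_CUBIC)
    q=lambda p:tuple(int(round(v)) for v in((proj(d,p)[0]-x0+.5)*s-.5,(proj(d,p)[1]-y0+.5)*s-.5))
    for a,b,R,col in items:
        h=np.array([q(p) for p in np.vstack([ring(a,b-a,R),ring(b,b-a,R)])])
        cv2.polylines(im,[cv2.convexHull(h)],True,col,1)
    cv2.imwrite(fn,im)
E
python3 - <<'E'
from ov import *
a=np.radians(105.5);e=np.array([np.cos(a),np.sin(a),0])
m=np.array([.6049,.1432,.085]);o=np.array([.4785,-.112,.048])
it=[(m,m+.16*e,.0225,(0,0,255)),(m,m+.004*e,.0275,(0,255,0)),(o-.22*e,o,.016,(255,0,0)),(o-.096*e,o-.094*e,.016,(0,0,255))]
draw(T,(105,155,205,219),8,it,'pics/o1.png');draw(S,(150,230,240,350),5,it,'pics/o2.png')
draw(T,(250,160,350,224),8,it,'pics/o3.png');draw(S,(230,140,330,215),8,it,'pics/o4.png')
A=[cv2.imread(f'pics/o{i}.png') for i in(1,2,3,4)]
A[1]=cv2.resize(A[1],(384,512)) ; A[3]=cv2.resize(A[3],(683,512))
cv2.imwrite('pics/oc.png',cv2.resize(np.hstack(A[:2]),(800,346)));cv2.imwrite('pics/op.png',cv2.resize(np.hstack(A[2:]),(800,276)))
E
```

```text
(no output)
```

View pics/o1.png

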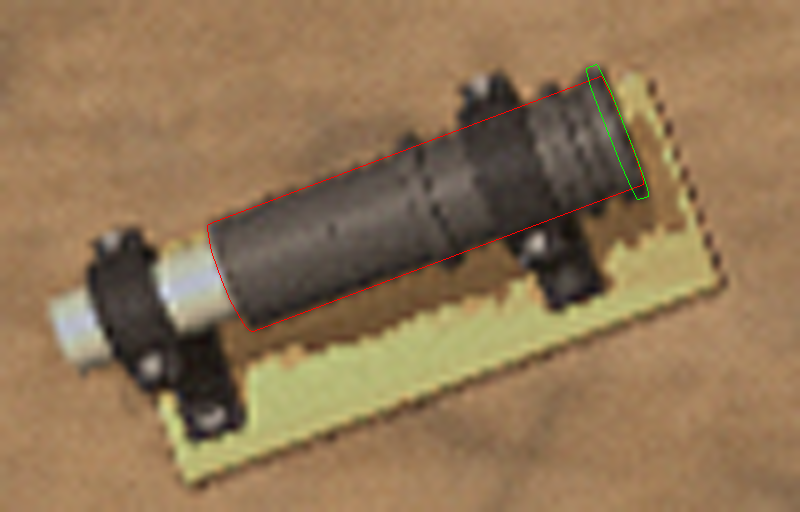

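View pics/o2.png

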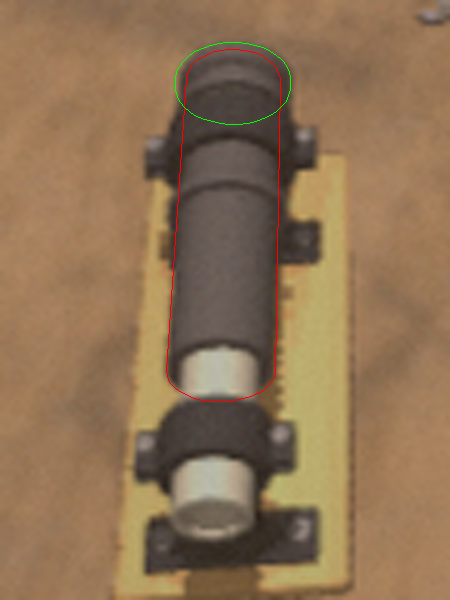

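View pics/o3.png

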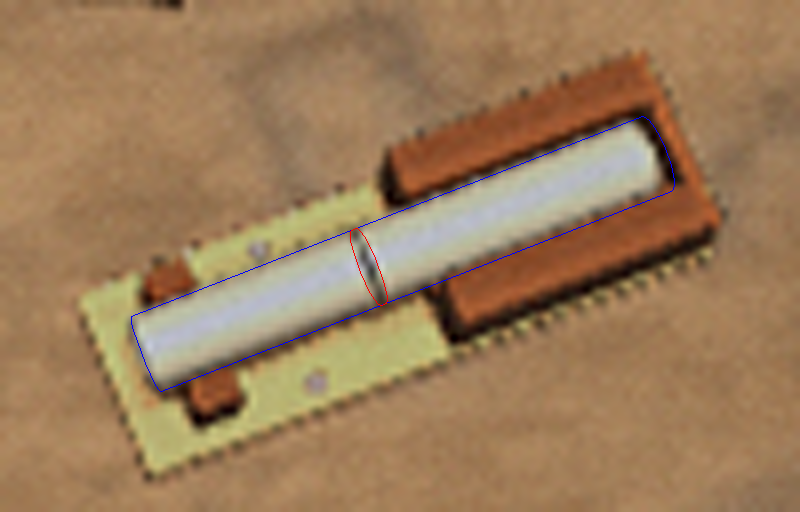

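View pics/o4.png

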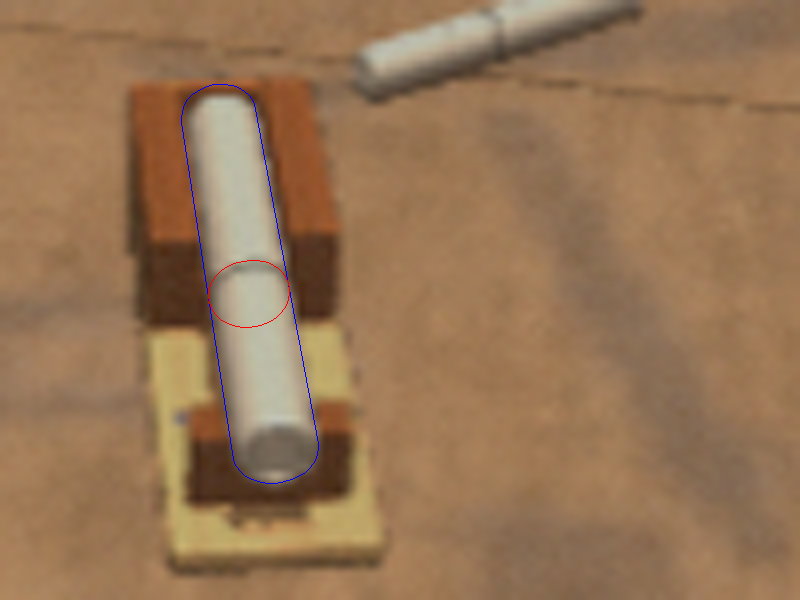

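The scene shows two candidate pipes in the 800x600 top picture. The one in the rest, at (470,297), is thicker; the loose one at (595,327) is thinner. The one in the wooden rest fits: its 32 mm × 220 mm outline matches the crop in both views, and the line sits 95 mm from the open end. The coupling's mouth is at its right end in the top picture, (283,267).

```bash
cat > go.py <<'E'
from h import *
from scipy.spatial.transform import Rotation as R
import sys
def plan(x,y,z,yaw):
    s=robot.state(); w=s['tool_rot']; r=R.from_quat([w[1],w[2],w[3],w[0]]); M=r.as_matrix()
    dp=M.T@(np.array([x,y,z])-s['tool_pos'])/.04
    cur=np.degrees(np.arctan2(M[1,0],M[0,0])); tw=-((yaw-cur+180)%360-180)/8
    print('t',s['time_s'],'pos',s['tool_pos'].round(4),'yaw',cur.round(2),'tilt',M[:,2].round(4),'w',round(s['grip_width'],4),'F',s['wrist_force'].round(1))
    print('dp',dp.round(3),'twist',round(tw,3))
if __name__=='__main__': plan(*map(float,sys.argv[1:]))
E
python3 go.py .505 -.206 .19 105.7; python3 go.py .45 .2 .19 130
```

```text
t 0.1 pos [0.1765 0.5989 0.1908] yaw 163.57 tilt [-7.0e-04 -1.7e-03 -1.0e+00] w 0.0851 F [0.2 0.3 0.6]
dp [-13.568 -16.977   0.048] twist 7.234
t 0.1 pos [0.1765 0.5989 0.1908] yaw 163.57 tilt [-7.0e-04 -1.7e-03 -1.0e+00] w 0.0851 F [0.2 0.3 0.6]
dp [-9.378 -7.631  0.031] twist 4.196
```

Call:
play_rows:
  dp:
    - [-0.6,-0.5,0]
    - [-1.5,-1.2,0]
    - [-2.4,-1.95,0]
    - [-3.3,-2.7,0]
    - [-4.2,-3.4,0]
  twist: [0.3,0.7,1.1,1.5,1.9]
  grip: 0

```text
time_s: 0.6
tool_pos: [0.2996, 0.4191, 0.1904]
tool_rot: [-0.0, 0.273, 0.962, -0.001]
wrist_force: [0.4, 0.7, -0.8]
grip_width: 0.0856
```

```bash
python3 go.py .45 .2 .19 130;python3 go.py .505 -.206 .19 105.7
```

```text
t 0.6 pos [0.2996 0.4191 0.1904] yaw 148.27 tilt [-0.0011 -0.0024 -1.    ] w 0.0856 F [ 0.4  0.7 -0.8]
dp [-6.079 -2.68   0.019] twist 2.284
t 0.6 pos [0.2996 0.4191 0.1904] yaw 148.27 tilt [-0.0011 -0.0024 -1.    ] w 0.0856 F [ 0.4  0.7 -0.8]
dp [-12.587 -10.59    0.041] twist 5.321
```

Call:
play_rows:
  dp:
    - [-1.0,-0.45,0]
    - [-2.1,-0.95,0]
    - [-3.2,-1.5,0]
    - [-4.3,-2.2,0]
    - [-5.3,-3.0,0]
  twist: [0.5,0.9,1.4,1.9,2.3]

```text
time_s: 1.1
tool_pos: [0.4161, 0.2068, 0.1904]
tool_rot: [-0.0, 0.425, 0.905, -0.001]
wrist_force: [0.8, -0.1, 0.3]
grip_width: 0.0853
```

```bash
python3 go.py .505 -.206 .19 105.7
```

```text
t 1.1 pos [0.4161 0.2068 0.1904] yaw 129.74 tilt [-0.0013 -0.0025 -1.    ] w 0.0853 F [ 0.8 -0.1  0.3]
dp [-9.356 -4.888  0.033] twist 3.005
```

Call:
play_rows:
  dp:
    - [-1.1,-0.55,0]
    - [-2.2,-1.1,0]
    - [-3.3,-1.7,0]
    - [-4.4,-2.3,0]
    - [-5.4,-2.8,0]
  twist: [0.4,0.9,1.3,1.7,2.0]

```text
time_s: 1.6
tool_pos: [0.4677, -0.0332, 0.1906]
tool_rot: [0.0, 0.548, 0.837, -0.001]
wrist_force: [0.5, -0.0, -0.1]
grip_width: 0.0854
```

```bash
python3 go.py .505 -.206 .15 105.7
```

```text
t 1.6 pos [ 0.4677 -0.0332  0.1906] yaw 113.57 tilt [-0.0013 -0.0025 -1.    ] w 0.0854 F [ 0.5 -0.  -0.1]
dp [-4.331 -0.872  1.025] twist 0.984
```

Call:
play_rows:
  dp:
    - [-1.1,-0.2,0.2]
    - [-2.2,-0.4,0.5]
    - [-3.2,-0.65,0.8]
    - [-4.0,-0.8,1.0]
    - [-4.33,-0.87,1.02]
  twist: [0.3,0.6,0.8,0.98,0.98]

```text
time_s: 2.1
tool_pos: [0.504, -0.2079, 0.1481]
tool_rot: [-0.001, 0.605, 0.796, -0.002]
wrist_force: [-1.4, 0.3, -0.6]
grip_width: 0.0854
```

Call:
play_rows:
  dp:
    - [0,0,0]
    - [0,0,0]
  twist: [0,0]

```text
time_s: 2.3
tool_pos: [0.5038, -0.2072, 0.1479]
tool_rot: [-0.002, 0.605, 0.796, -0.002]
wrist_force: [0.2, 0.6, -0.2]
grip_width: 0.0854
```

```bash
python3 go.py .505 -.206 .03 105.7; python3 - <<'E'
from ov import *
for n,c in(('top',(240,140,340,215)),('side',(200,110,330,208))):
    d=grab(n);x0,y0,x1,y1=c
    cv2.imwrite(f'pics/pre_{n}.png',cv2.resize(d['frame'][y0:y1,x0:x1],(800,600),interpolation=cv2.INTER_CUBIC))
E
```

```text
t 2.3 pos [ 0.5038 -0.2072  0.1479] yaw 105.58 tilt [-5.1e-03 -1.0e-04 -1.0e+00] w 0.0854 F [ 0.2  0.6 -0.2]
dp [0.017 0.052 2.947] twist -0.015
```

View pics/pre_top.png

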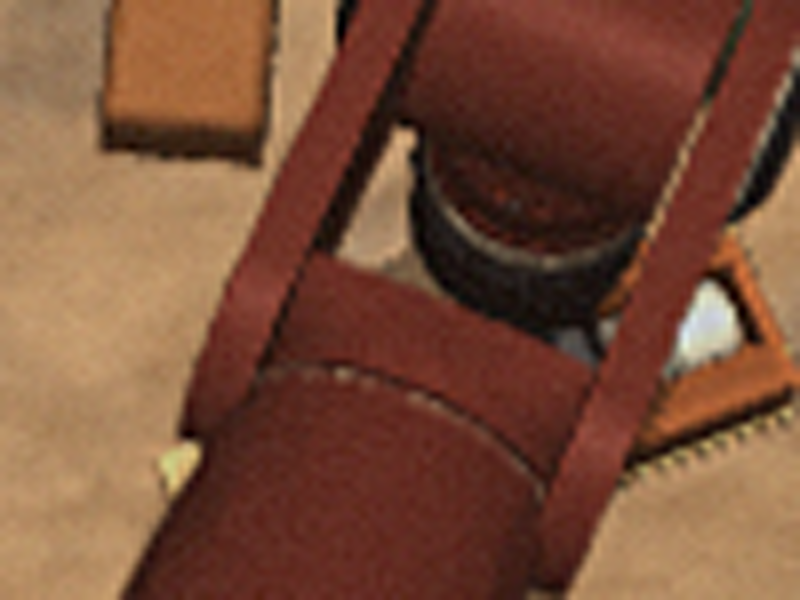

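View pics/pre_side.png

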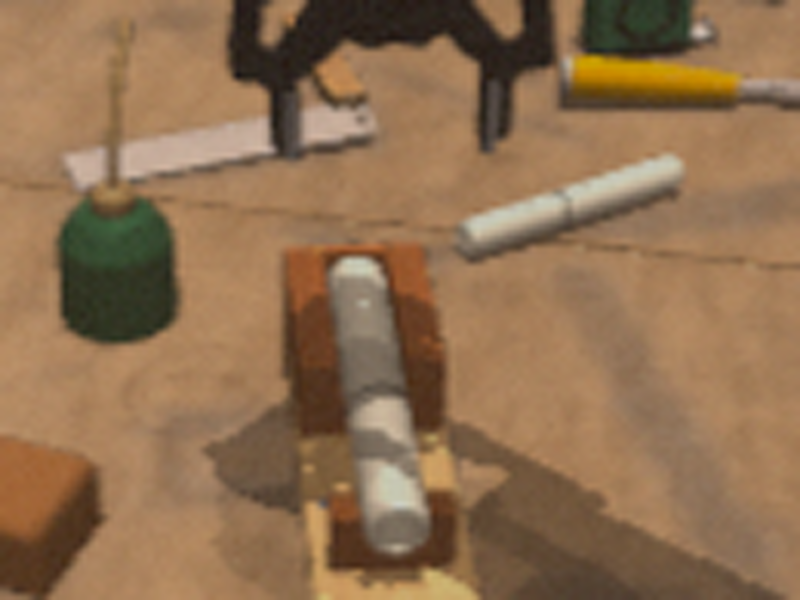

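The top view is blocked by the arm. In the side view the open fingers (285,130) and (490,130) straddle the pipe, with the oil can (120,260) and the block clear. I'll go down.

Call:
play_rows:
  dp:
    - [0.02,0.05,0.6]
    - [0.02,0.05,1.3]
    - [0.02,0.05,2.0]
    - [0.02,0.05,2.6]
    - [0.02,0.05,2.95]
  twist: [0,0,0,0,0]

```text
time_s: 2.9
tool_pos: [0.5044, -0.2036, 0.0287]
tool_rot: [-0.003, 0.603, 0.797, -0.002]
wrist_force: [-0.6, -0.1, 0.5]
grip_width: 0.0851
```

Call:
play_rows:
  dp:
    - [0,0,0]
  twist: [0]

```text
time_s: 3.0
tool_pos: [0.5032, -0.202, 0.0271]
tool_rot: [-0.004, 0.603, 0.798, -0.002]
wrist_force: [0.4, -0.0, 0.3]
grip_width: 0.0857
```

```bash
python3 go.py .505 -.206 .029 105.7
```

```text
t 3.0 pos [ 0.5032 -0.202   0.0271] yaw 105.84 tilt [-0.0089  0.0023 -1.    ] w 0.0857 F [ 0.4 -0.   0.3]
dp [-0.109  0.016 -0.049] twist 0.017
```

Call:
play_rows:
  dp:
    - [-0.1,0.02,-0.05]
    - [-0.1,0.02,-0.05]
    - [-0.1,0.02,-0.05]
    - [-0.1,0.02,-0.05]
    - [-0.1,0.02,-0.05]
  twist: [0,0,0,0,0]
  grip: 1
  force: 80

```text
time_s: 3.5
tool_pos: [0.5054, -0.2059, 0.0297]
tool_rot: [-0.004, 0.603, 0.798, -0.002]
wrist_force: [0.4, 0.4, -0.0]
grip_width: 0.0121
```

```bash
python3 go.py .505 -.206 .029 105.7
```

```text
t 3.5 pos [ 0.5054 -0.2059  0.0297] yaw 105.83 tilt [-0.008   0.0017 -1.    ] w 0.0121 F [ 0.4  0.4 -0. ]
dp [-0.    -0.011  0.017] twist 0.016
```

The opening reads 12 mm, which doesn't fit a 32 mm pipe, so I'll look.

```bash
python3 - <<'E'
from ov import *
for n,c in(('top',(240,140,340,215)),('side',(220,100,340,190))):
    d=grab(n);x0,y0,x1,y1=c
    cv2.imwrite(f'pics/gr_{n}.png',cv2.resize(d['frame'][y0:y1,x0:x1],(800,600),interpolation=cv2.INTER_CUBIC))
s=robot.state();print(s['grip_width'],s['wrist_force'],s['time_s'])
E
```

```text
0.00040330427207100163 [0.07819424 0.78516445 0.11455707] 3.6
```

View pics/gr_side.png

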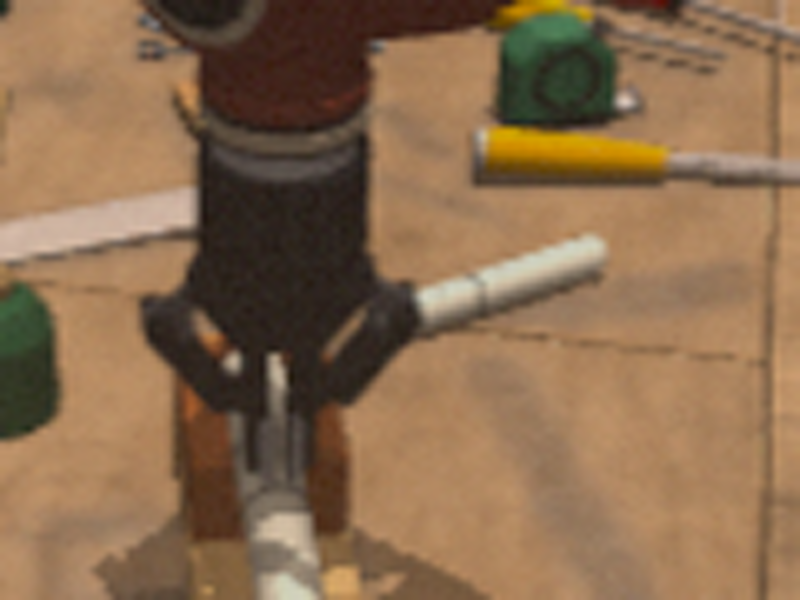

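View pics/gr_top.png

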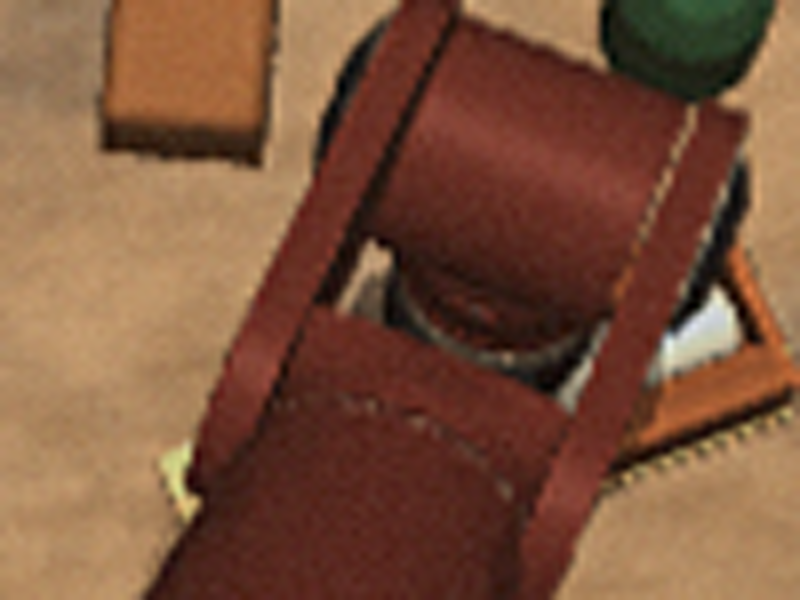

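```bash
python3 - <<'E'
from m import *
s=robot.state();p=s['tool_pos'];print(p,s['tool_rot'],s['qpos'])
for z in(.03,.05,.065,.08,.1): 
    u=proj(S,[p[0],p[1],z]);print(z,u,(u[0]-220)*6.667,(u[1]-100)*6.667)
E
```

```text
[ 0.50515783 -0.20571688  0.02928665] [-0.0040203   0.60298549  0.79774006 -0.00176783] [-0.52171045  0.03007803  1.92248074 -0.00268612  1.19745517 -0.79702552]
0.03 (np.float64(260.2506637463996), np.float64(180.2395220679878)) 268.3511751972461 534.9568936272746
0.05 (np.float64(260.3770570768459), np.float64(175.2989691788251)) 269.1938395313317 502.01822751522695
0.065 (np.float64(260.47373808627276), np.float64(171.51983274208231)) 269.8384118211805 476.82272489146277
0.08 (np.float64(260.57208201935003), np.float64(167.675694756469)) 270.49407082300667 451.1938569413788
0.1 (np.float64(260.70586904828576), np.float64(162.44613169323642)) 271.3860289449212 416.32835999880723
```

```bash
python3 - <<'E'
from m import *
for z in(.148,.161,.18,.2): 
    u=proj(S,[.5038,-.2072,z]);print(z,(u[0]-200)*6.154,(u[1]-110)*6.122)
a=np.radians(105.6)
for s in(-1,1):
  for z in(.148,.161,.18,.2): 
    u=proj(S,np.array([.5038,-.2072,z])+s*.0425*np.array([np.sin(a),-np.cos(a),0]));print(s,z,(u[0]-200)*6.154,(u[1]-110)*6.122)
d=grab('side');cv2.imwrite('pics/gr2.png',cv2.resize(d['frame'][145:205,230:310],(800,600),interpolation=cv2.INTER_CUBIC))
d=grab('side');cv2.imwrite('pics/gr3.png',cv2.resize(d['frame'],(800,600),interpolation=cv2.INTER_CUBIC))
s=robot.state();print(s['tool_pos'],s['effort'],s['wrist_force'])
E
```

```text
0.148 378.89072200551675 239.75808219285645
0.161 379.4929073442318 217.31834870520487
0.18 380.39013884642037 183.8840644551102
0.2 381.35725145127236 147.84574251300646
-1 0.148 465.4057736220311 235.89913596228402
-1 0.161 466.6800477223921 213.49190597789416
-1 0.18 468.57856184253995 180.10784637351034
-1 0.2 470.6248053607402 144.12606733288396
1 0.148 291.89436985717435 243.6384965129503
1 0.161 291.81692886903005 221.1662454103976
1 0.18 291.7015387255415 187.68170006339162
1 0.2 291.5771530258389 151.58677482717428
[ 0.50507109 -0.20563817  0.02910914] [-1.00756402e-03 -3.42182744e+01 -3.28726566e+01 -7.42673641e-03
  2.68367148e-02  1.53891654e-05] [-0.41226812 -0.99965014  0.52925635]
```

View pics/gr2.png

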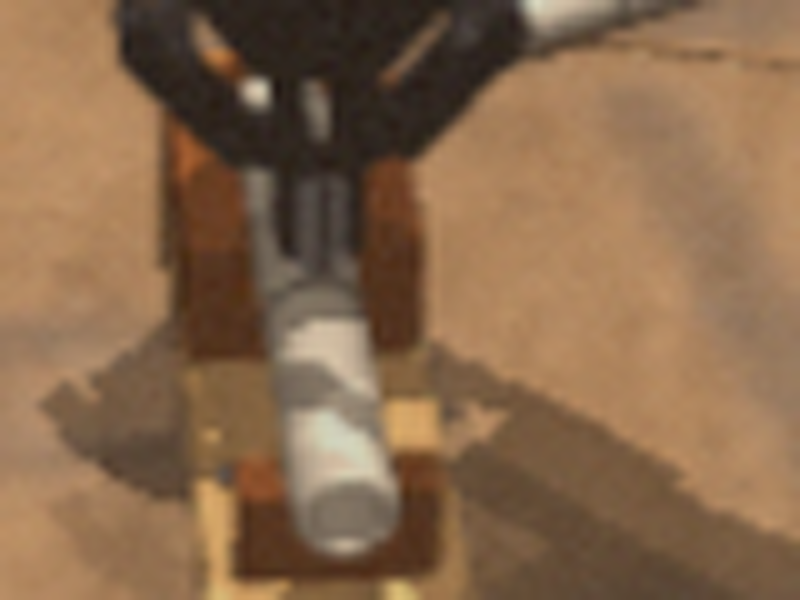

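View pics/gr3.png

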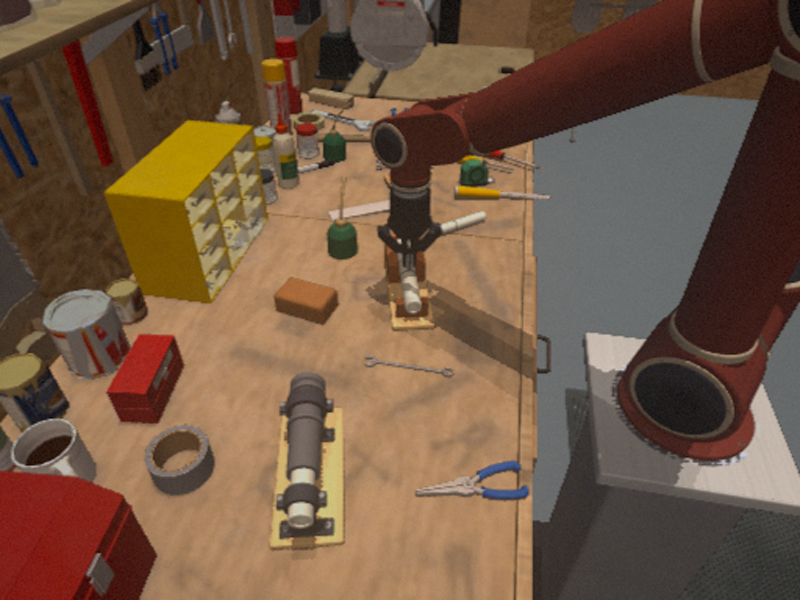

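The side view shows the shut fingertips above the pipe, at about z = 0.065, while the state reads 0.029. So the z reading looks about 35 mm low. I'll confirm by touching the pipe's top gently (known at z = 0.064).

Call:
play_rows:
  dp:
    - [0,0,0.03]
    - [0,0,0.06]
  twist: [0,0]

```text
time_s: 3.9
tool_pos: [0.505, -0.2056, 0.0266]
tool_rot: [-0.004, 0.603, 0.798, -0.002]
wrist_force: [0.2, -0.2, 0.8]
grip_width: -0.0
```

Call:
play_rows:
  dp:
    - [0,0,0.03]
    - [0,0,0.06]
  twist: [0,0]

```text
time_s: 4.1
tool_pos: [0.5052, -0.2055, 0.0245]
tool_rot: [-0.004, 0.603, 0.798, -0.002]
wrist_force: [-1.2, 1.4, 6.6]
grip_width: 0.0004
```

```bash
python3 - <<'E'
from m import *
d=grab('side');cv2.imwrite('pics/gr4.png',cv2.resize(d['frame'][145:193,240:304],(800,600),interpolation=cv2.INTER_CUBIC))
s=robot.state();print(s['tool_pos'],s['wrist_force'])
p=s['tool_pos'];a=np.radians(105.8);e=np.array([np.cos(a),np.sin(a),0])
for off in(-.011,0,.011):
  u=proj(S,np.array([p[0],p[1],.064])+off*e);print(off,(u[0]-240)*12.5,(u[1]-145)*12.5)
E
```

```text
[ 0.50532551 -0.20548836  0.02458824] [-0.98704825  1.15670673  2.26121575]
-0.011 250.29755454648708 308.9662841984673
0 255.03272001398543 335.13512808801914
0.011 259.83785340205117 361.6906489803387
```

View pics/gr4.png

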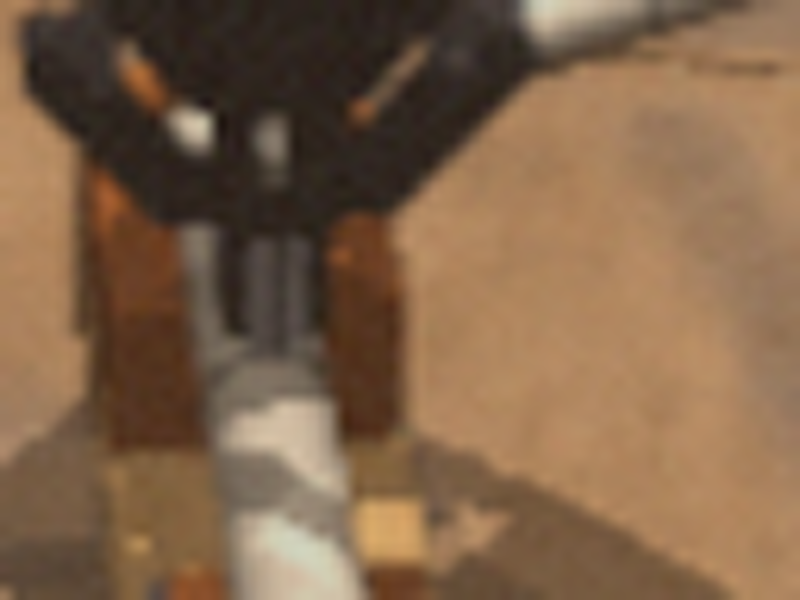

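The touch came at a reading of about 0.0247, against 0.064 true. So the reading is about 39 mm low, and the picture shows the fingertips about 6 mm off towards the robot as well: pad centre (280,350) against pipe axis (260). I'll rise, open, shift sideways and look again.

Call:
play_rows:
  dp:
    - [0,0,-0.4]
    - [0,0.12,-0.6]
    - [0,0.12,-0.6]
    - [0,0.12,-0.6]
    - [0,0.12,-0.6]
  twist: [0,0,0,0,0]
  grip: 0

```text
time_s: 4.65
tool_pos: [0.5097, -0.204, 0.0478]
tool_rot: [-0.005, 0.603, 0.798, -0.002]
wrist_force: [-0.0, 0.4, -0.2]
grip_width: 0.0721
```

```bash
python3 go.py .5098 -.204 -.009 105.7; python3 - <<'E'
from m import *
d=grab('side');cv2.imwrite('pics/gr5.png',cv2.resize(d['frame'][133:193,235:315],(800,600),interpolation=cv2.INTER_CUBIC))
s=robot.state();p=s['tool_pos'];print(p)
a=np.radians(105.8-90);e=np.array([np.cos(a),np.sin(a),0])
for off in(-.0425,0,.0425):
  for dz in(0.013,.04,.052):
    u=proj(S,np.array([p[0],p[1],p[2]+dz])+off*e);print(off,dz,(u[0]-235)*10,(u[1]-133)*10)
E
```

```text
t 4.65 pos [ 0.5097 -0.204   0.0478] yaw 105.83 tilt [-0.0095  0.0033 -0.9999] w 0.0721 F [-0.   0.4 -0.2]
dp [-0.01   0.014  1.419] twist 0.016
[ 0.50963449 -0.20395771  0.04771825]
-0.0425 0.013 373.3605881862894 390.8340216250724
-0.0425 0.04 376.97534739648063 321.5683136824822
-0.0425 0.052 378.61816232372234 290.0888340443268
0 0.013 239.51290949091288 397.74049791778594
0 0.04 241.05522137060518 328.3895554253044
0 0.052 241.75620571560728 296.8693903805709
0.0425 0.013 104.92992226678268 404.6849157793872
0.0425 0.04 104.37675153927842 335.24885515536084
0.0425 0.052 104.12531852465946 303.6880418695131
```

View pics/gr5.png

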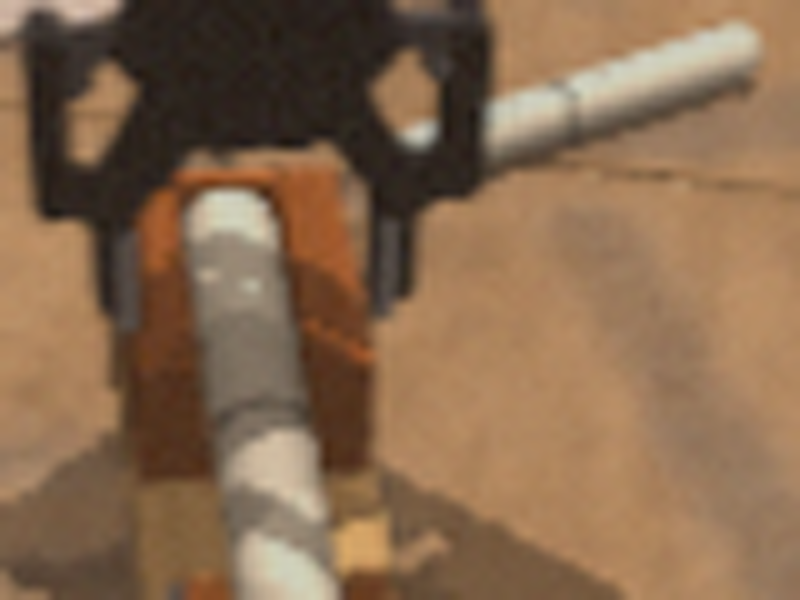

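Call:
play_rows:
  dp:
    - [0.1,-0.04,0.3]
    - [0.1,-0.04,0.6]
    - [0.1,-0.04,0.85]
    - [0.1,-0.04,1.0]
    - [0.1,-0.04,1.0]
  twist: [0,0,0,0,0]

```text
time_s: 5.2
tool_pos: [0.5054, -0.1998, 0.0059]
tool_rot: [-0.006, 0.603, 0.798, -0.002]
wrist_force: [-0.1, -0.6, 0.2]
grip_width: 0.0857
```

```bash
python3 go.py .5098 -.204 -.009 105.7; python3 - <<'E'
from m import *
d=grab('side');cv2.imwrite('pics/gr6.png',cv2.resize(d['frame'][133:193,235:315],(800,600),interpolation=cv2.INTER_CUBIC))
E
```

```text
t 5.2 pos [ 0.5054 -0.1998  0.0059] yaw 105.83 tilt [-0.0123  0.0049 -0.9999] w 0.0857 F [-0.1 -0.6  0.2]
dp [-0.134  0.08   0.371] twist 0.016
```

View pics/gr6.png

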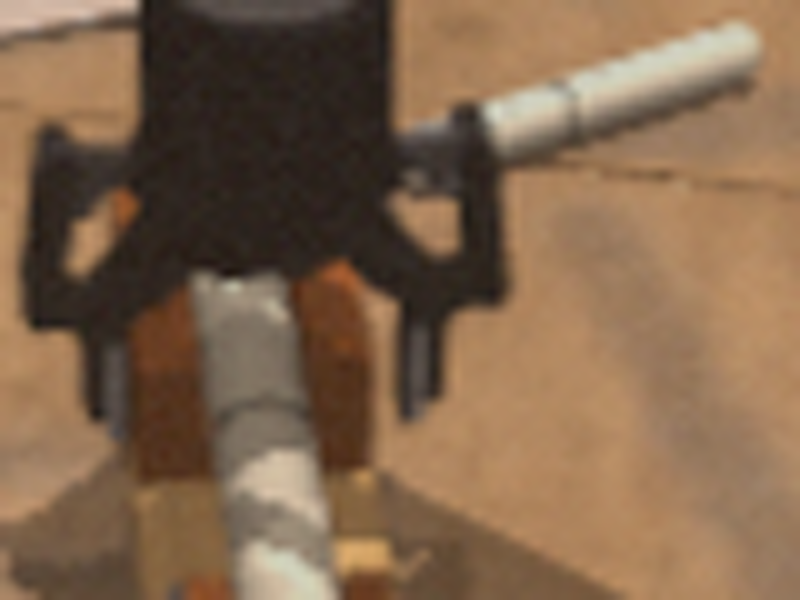

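Call:
play_rows:
  dp:
    - [0,0,0.2]
    - [0,0,0.38]
    - [0,0,0.38]
  twist: [0,0,0]

```text
time_s: 5.55
tool_pos: [0.505, -0.1996, -0.0097]
tool_rot: [-0.007, 0.603, 0.798, -0.002]
wrist_force: [0.5, -0.5, -0.2]
grip_width: 0.0852
```

Call:
play_rows:
  dp:
    - [0,0,0]
    - [0,0,0]
    - [0,0,0]
    - [0,0,0]
    - [0,0,0]
  twist: [0,0,0,0,0]
  grip: 1
  force: 80

```text
time_s: 6.05
tool_pos: [0.5055, -0.1999, -0.009]
tool_rot: [-0.006, 0.603, 0.798, -0.002]
wrist_force: [-0.2, -0.3, 2.9]
grip_width: 0.03
```

```bash
python3 go.py .5098 -.204 -.009 105.7; python3 - <<'E'
from m import *
d=grab('side');cv2.imwrite('pics/gr7.png',cv2.resize(d['frame'][133:193,235:315],(800,600),interpolation=cv2.INTER_CUBIC))
E
```

```text
t 6.05 pos [ 0.5055 -0.1999 -0.009 ] yaw 105.82 tilt [-0.0119  0.0047 -0.9999] w 0.03 F [-0.2 -0.3  2.9]
dp [-0.129  0.075 -0.002] twist 0.014
```

View pics/gr7.png

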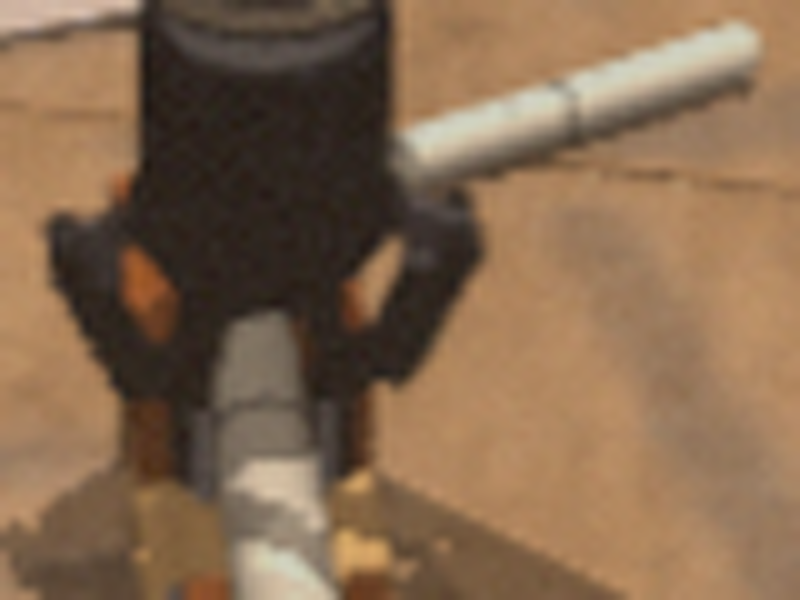

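Gripped: the opening reads 30 mm, and the pads sit on the pipe at the line, around (265,440). Now I'll lift straight up and check where the bystanders are against the path.

Call:
play_rows:
  dp:
    - [0,0,-0.25]
    - [0,0,-0.6]
    - [0,0,-1.0]
    - [0,0,-1.3]
    - [0,0,-1.35]
  twist: [0,0,0,0,0]

```text
time_s: 6.6
tool_pos: [0.508, -0.2011, 0.0481]
tool_rot: [-0.004, 0.603, 0.798, -0.001]
wrist_force: [1.3, -0.1, -1.3]
grip_width: 0.0299
```

```bash
python3 go.py .5055 -.1999 .044 105.6; python3 - <<'E'
from m import *
print('block',atz(T,264,139,.042),'can base',atz(T,326,141,.05))
d=grab('side');cv2.imwrite('pics/l1.png',cv2.resize(d['frame'][110:215,220:360],(800,600),interpolation=cv2.INTER_CUBIC))
d=grab('top');cv2.imwrite('pics/l1t.png',cv2.resize(d['frame'][140:230,230:350],(800,600),interpolation=cv2.INTER_CUBIC))
E
```

```text
t 6.6 pos [ 0.508  -0.2011  0.0481] yaw 105.83 tilt [-0.0075  0.0021 -1.    ] w 0.0299 F [ 1.3 -0.1 -1.3]
dp [ 0.045 -0.051  0.104] twist 0.028
block [ 0.69888227 -0.12506933  0.042     ] can base [ 0.66605787 -0.32525736  0.05      ]
```

View pics/l1.png

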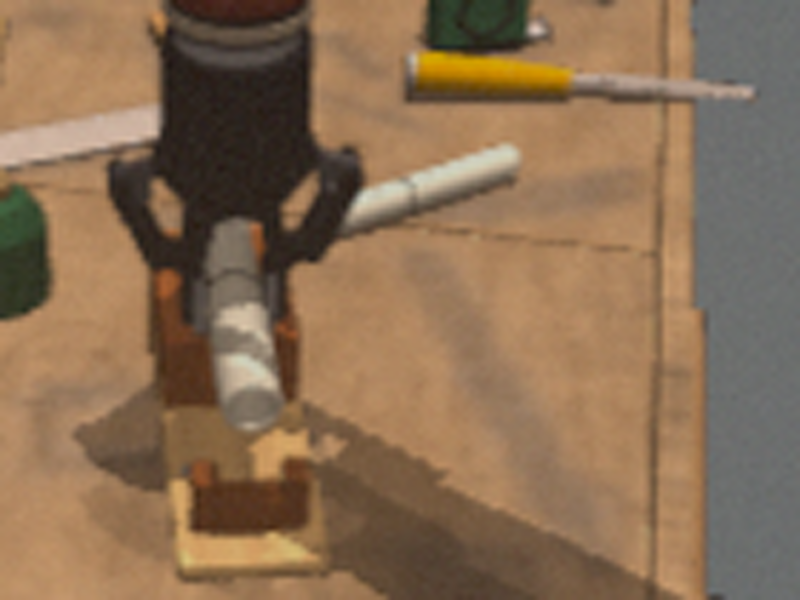

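View pics/l1t.png

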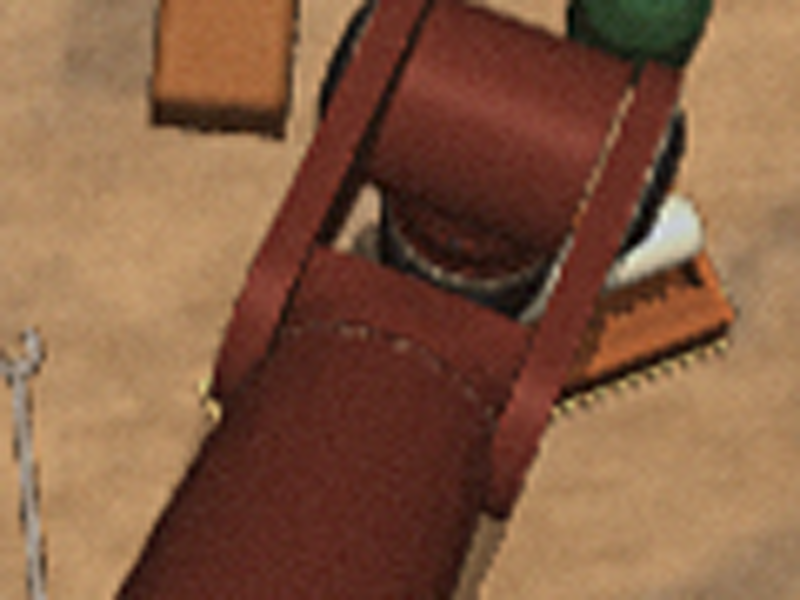

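The pipe is out of the rest and level in both views, and the bystanders are clear of the path: block at (0.70,-0.125), can at (0.67,-0.33). I'll carry it to about 30 mm in front of the mouth.

```bash
python3 go.py .6395 .0263 .05 105.6
```

```text
t 6.7 pos [ 0.5067 -0.2004  0.046 ] yaw 105.82 tilt [-0.0103  0.0038 -0.9999] w 0.0298 F [-1.3  0.3 -0.4]
dp [ 4.549  4.739 -0.112] twist 0.027
```

Call:
play_rows:
  dp:
    - [0.4,0.6,-0.05]
    - [1.1,1.5,-0.1]
    - [1.8,2.4,-0.1]
    - [2.5,3.3,-0.1]
    - [3.1,4.0,-0.1]
  twist: [0,0,0,0,0]

```text
time_s: 7.2
tool_pos: [0.6273, -0.0354, 0.0484]
tool_rot: [-0.006, 0.603, 0.798, -0.002]
wrist_force: [-0.3, 0.1, -1.0]
grip_width: 0.0298
```

```bash
python3 go.py .6395 .0263 .05 105.6
```

```text
t 7.2 pos [ 0.6273 -0.0354  0.0484] yaw 105.86 tilt [-0.0116  0.0042 -0.9999] w 0.0298 F [-0.3  0.1 -1. ]
dp [ 1.401  0.714 -0.037] twist 0.033
```

Call:
play_rows:
  dp:
    - [0.3,0.4,0]
    - [0.7,0.7,0]
    - [0.9,0.71,0.1]
    - [0.9,0.71,0.2]
    - [0.9,0.71,0.2]
  twist: [0,0.03,0.03,0.03,0.03]

```text
time_s: 7.7
tool_pos: [0.643, 0.0065, 0.0386]
tool_rot: [-0.007, 0.604, 0.797, -0.003]
wrist_force: [-0.3, 0.9, -2.3]
grip_width: 0.0299
```

```bash
python3 go.py .6395 .0263 .028 105.6; python3 - <<'E'
from m import *
import pickle
d=grab('side');pickle.dump(d,open('s2.pkl','wb'));cv2.imwrite('pics/a1.png',cv2.resize(d['frame'][150:300,150:350],(800,600),interpolation=cv2.INTER_CUBIC))
d=grab('top');pickle.dump(d,open('t2.pkl','wb'));cv2.imwrite('pics/a1t.png',cv2.resize(d['frame'][120:240,130:290],(800,600),interpolation=cv2.INTER_CUBIC))
E
```

```text
t 7.7 pos [0.643  0.0065 0.0386] yaw 105.61 tilt [-0.0147  0.0041 -0.9999] w 0.0299 F [-0.3  0.9 -2.3]
dp [0.497 0.051 0.268] twist 0.001
```

View pics/a1.png

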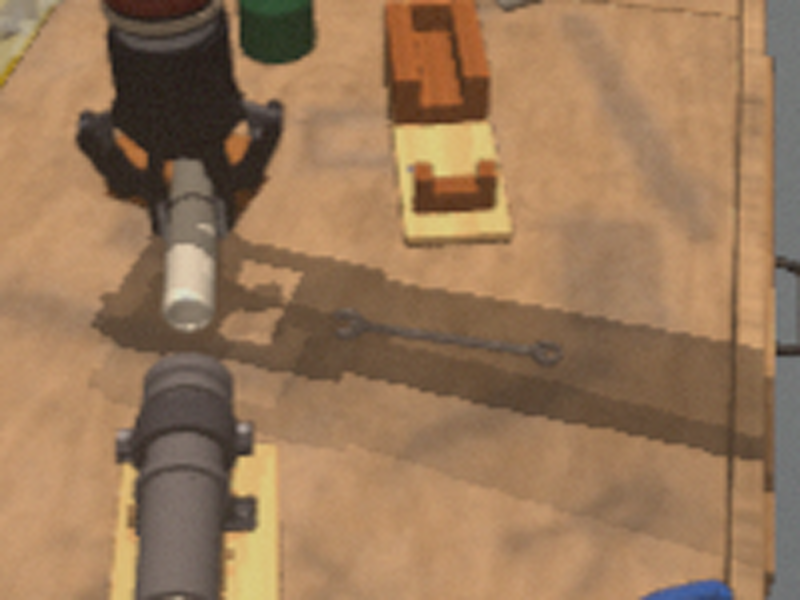

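View pics/a1t.png

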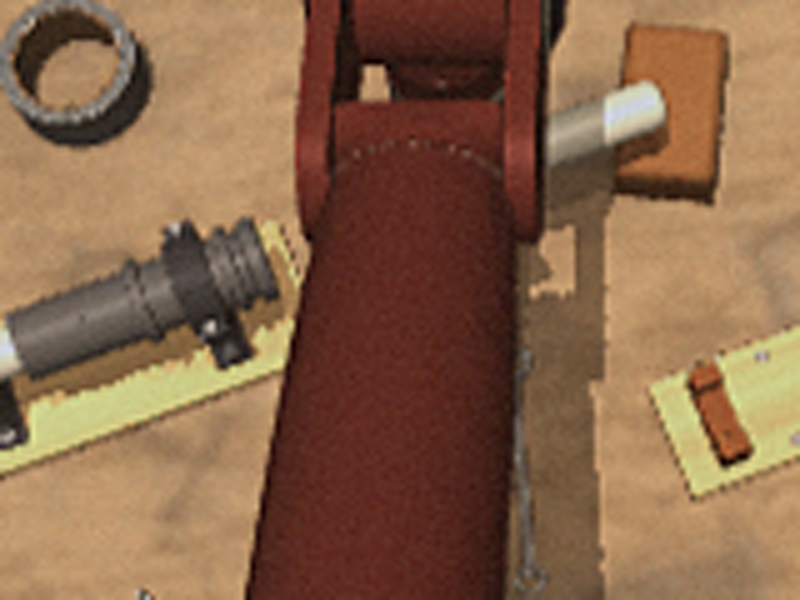

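```bash
cat > ov2.py <<'E'
from ov import *
def show(tag,org,yaw,pitch,sc=(185,180,225,240),tc_=(230,130,275,165),m=np.array([.6049,.1432,.085]),cy=105.5):
    a=np.radians(yaw);e=np.array([np.cos(a)*np.cos(pitch),np.sin(a)*np.cos(pitch),np.sin(pitch)]);o=np.array(org)+.11*e
    c=np.radians(cy);g=np.array([np.cos(c),np.sin(c),0])
    it=[(o-.22*e,o,.016,(255,0,0)),(o-.002*e,o,.016,(255,0,0)),(o-.096*e,o-.094*e,.016,(0,0,255)),(m,m+.16*g,.0225,(0,0,255)),(m,m+.004*g,.0275,(0,255,0))]
    for n,dd,cr in(('s','s2.pkl',sc),('t','t2.pkl',tc_)):
        d=pickle.load(open(dd,'rb'));s=min(800//(cr[2]-cr[0]),600//(cr[3]-cr[1]));draw(d,cr,s,it,f'pics/{tag}{n}.png')
    print('open end in mouth frame',[( (o-m)@g).round(4),((o-m)@np.array([-g[1],g[0],0])).round(4),(o-m)[2].round(4)])
E
python3 -c "
from ov2 import *
show('b1',(.6458,-.0115,.0956),105.6,0)"
```

```text
open end in mouth frame [np.float64(-0.05), np.float64(0.0021), np.float64(0.0106)]
```

View pics/b1s.png

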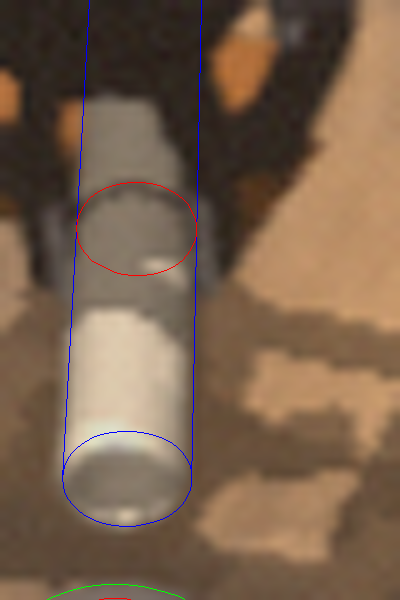

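View pics/b1t.png

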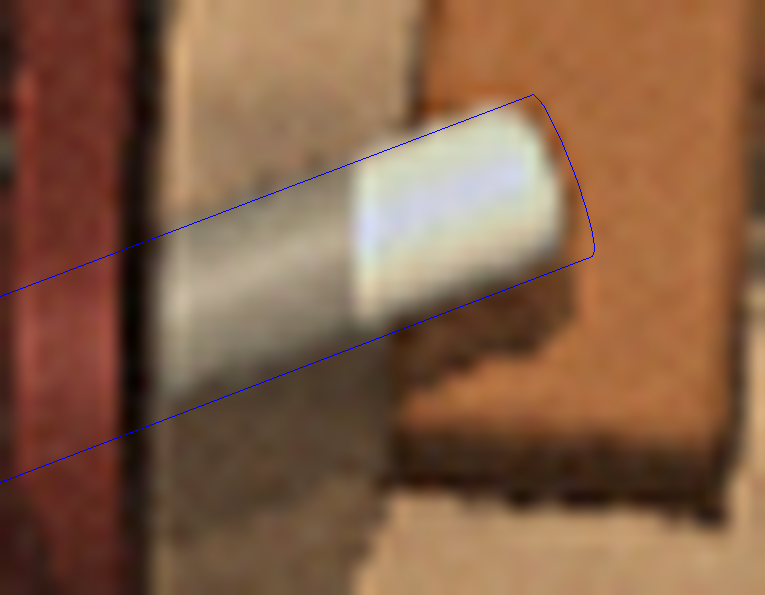

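The overlay from the constant offset matches the pipe in both views to about 1 mm, and the pipe is level. The open end is 50 mm short of the mouth, 2 mm off sideways and 10.6 mm high. I'll align it first.

Call:
play_rows:
  dp:
    - [0.1,0.05,0.1]
    - [0.3,0.05,0.2]
    - [0.6,0.05,0.27]
    - [0.9,0.05,0.27]
    - [0.9,0.05,0.27]
  twist: [0,0,0,0,0]

```text
time_s: 8.3
tool_pos: [0.6352, 0.0433, 0.0289]
tool_rot: [-0.007, 0.604, 0.797, -0.002]
wrist_force: [-1.1, -0.2, -0.7]
grip_width: 0.0299
```

```bash
python3 go.py .6395 .0263 .028 105.6; cat > snap.py <<'E'
import sys
from ov2 import *
for n,f in(('side','s2.pkl'),('top','t2.pkl')): pickle.dump(grab(n),open(f,'wb'))
s=robot.state();p=s['tool_pos'];w=s['tool_rot'];
yaw=np.degrees(2*np.arctan2(w[2],w[1]))
kw=eval(sys.argv[2]) if len(sys.argv)>2 else {}
print(p.round(4),round(yaw,2),s['time_s'],s['wrist_force'].round(1))
show(sys.argv[1],p+np.array([.0028,-.018,.057]),yaw,0,sc=(180,180,225,247),**kw)
E
python3 snap.py c1
```

```text
t 8.3 pos [0.6352 0.0433 0.0289] yaw 105.68 tilt [-0.0137  0.0045 -0.9999] w 0.0299 F [-1.1 -0.2 -0.7]
dp [-0.438 -0.012  0.018] twist 0.01
[0.6361 0.0419 0.0294] 105.63 8.4 [-0.3 -0.5 -0.9]
open end in mouth frame [np.float64(-0.014), np.float64(-0.0006), np.float64(0.0014)]
```

View pics/c1s.png

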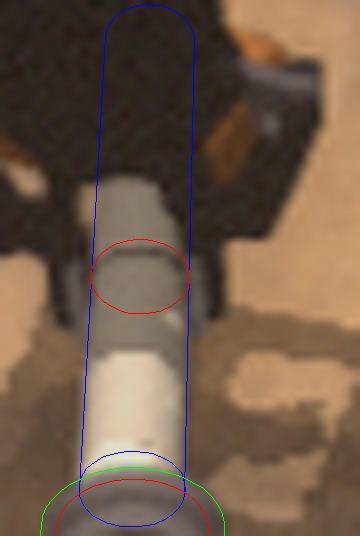

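View pics/c1t.png

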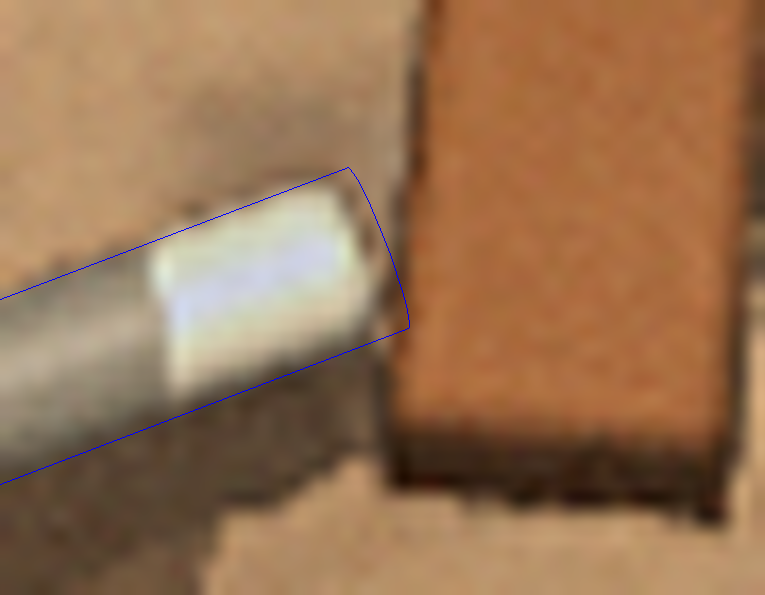

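Call:
play_rows:
  dp:
    - [0.2,-0.01,0.03]
    - [0.4,-0.01,0.04]
    - [0.6,-0.01,0.04]
    - [0.8,-0.01,0.04]
    - [0.85,-0.01,0.04]
  twist: [0,0,0,0,0]

```text
time_s: 8.9
tool_pos: [0.6251, 0.0752, 0.0276]
tool_rot: [-0.007, 0.604, 0.797, -0.003]
wrist_force: [-3.7, -3.1, -1.7]
grip_width: 0.0299
```

```bash
python3 go.py .6395 .0263 .028 105.6;python3 snap.py c2
```

```text
t 8.9 pos [0.6251 0.0752 0.0276] yaw 105.69 tilt [-0.0151  0.0034 -0.9999] w 0.0299 F [-3.7 -3.1 -1.7]
dp [-1.273  0.015 -0.02 ] twist 0.011
[0.6251 0.0754 0.0274] 105.7 9.0 [-5.1 -0.4 -0.6]
open end in mouth frame [np.float64(0.0212), np.float64(0.0011), np.float64(-0.0006)]
```

View pics/c2s.png

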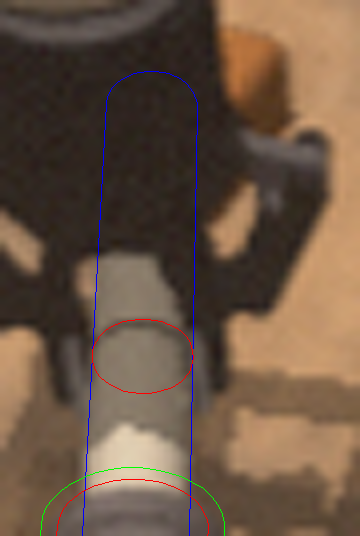

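Call:
play_rows:
  dp:
    - [0.15,-0.03,0.0]
    - [0.35,-0.03,0.0]
    - [0.55,-0.03,0.0]
    - [0.75,-0.03,0.0]
    - [0.9,-0.03,0.0]
  twist: [0,0,0,0,0]

```text
time_s: 9.5
tool_pos: [0.6151, 0.1089, 0.0283]
tool_rot: [-0.005, 0.604, 0.797, -0.003]
wrist_force: [1.4, -7.4, -1.1]
grip_width: 0.0297
```

```bash
python3 go.py .6395 .0263 .028 105.6;python3 snap.py c3
```

```text
t 9.5 pos [0.6151 0.1089 0.0283] yaw 105.71 tilt [-0.0128  0.0012 -0.9999] w 0.0297 F [ 1.4 -7.4 -1.1]
dp [-2.152  0.027 -0.003] twist 0.014
[0.6148 0.1101 0.0282] 105.72 9.6 [ 0.3 -3.3 -1. ]
open end in mouth frame [np.float64(0.0574), np.float64(0.0019), np.float64(0.0002)]
```

View pics/c3s.png

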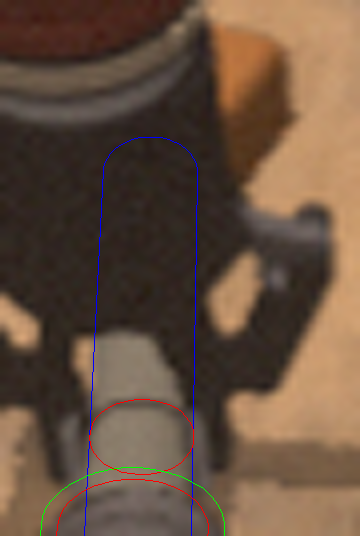

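```bash
python3 - <<'E'
from ov import *
for n,f,cr,s in(('s','s2.pkl',(150,225,240,345),5),('t','t2.pkl',(105,155,205,219),8)):
    d=pickle.load(open(f,'rb'));x0,y0,x1,y1=cr
    cv2.imwrite(f'pics/d1{n}.png',cv2.resize(d['frame'][y0:y1,x0:x1],None,fx=s,fy=s,interpolation=cv2.INTER_CUBIC))
E
```

```text
(no output)
```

View pics/d1s.png

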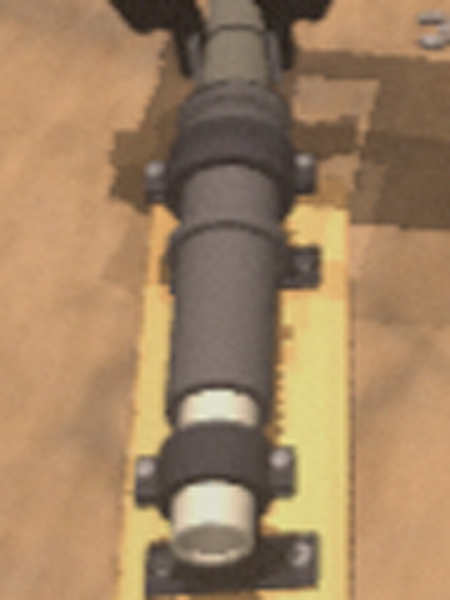

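View pics/d1t.png

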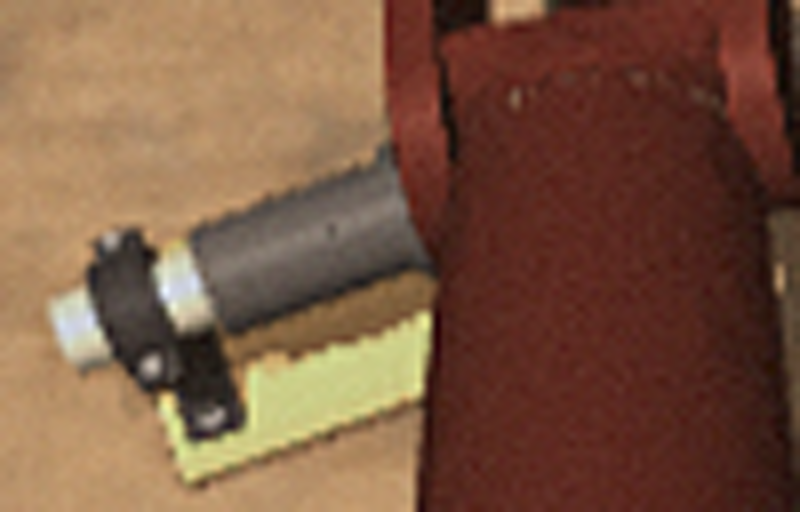

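The coupling has slid back about 9 mm. I'll keep pushing with this grip, leaving clearance between pads and mouth.

Call:
play_rows:
  dp:
    - [0.15,0.02,0.0]
    - [0.35,0.02,0.0]
    - [0.55,0.02,0.0]
    - [0.7,0.02,0.0]
    - [0.8,0.02,0.0]
  twist: [0,0,0,0,0]

```text
time_s: 10.1
tool_pos: [0.6071, 0.1393, 0.0283]
tool_rot: [-0.005, 0.604, 0.797, -0.004]
wrist_force: [2.2, -17.7, -1.3]
grip_width: 0.0298
```

```bash
python3 go.py .6395 .0263 .028 105.6;python3 snap.py c4;  python3 - <<'E'
from ov import *
for n,f,cr,s in(('s','s2.pkl',(150,215,240,335),5),('t','t2.pkl',(105,155,205,219),8)):
    d=pickle.load(open(f,'rb'));x0,y0,x1,y1=cr
    cv2.imwrite(f'pics/d2{n}.png',cv2.resize(d['frame'][y0:y1,x0:x1],None,fx=s,fy=s,interpolation=cv2.INTER_CUBIC))
E
```

```text
t 10.1 pos [0.6071 0.1393 0.0283] yaw 105.74 tilt [-0.0128 -0.0011 -0.9999] w 0.0298 F [  2.2 -17.7  -1.3]
dp [-2.937e+00  1.300e-02  1.000e-03] twist 0.018
[0.6071 0.1392 0.0283] 105.72 10.2 [ 0.2 -9.  -1.3]
open end in mouth frame [np.float64(0.0874), np.float64(0.0015), np.float64(0.0003)]
```

View pics/d2s.png

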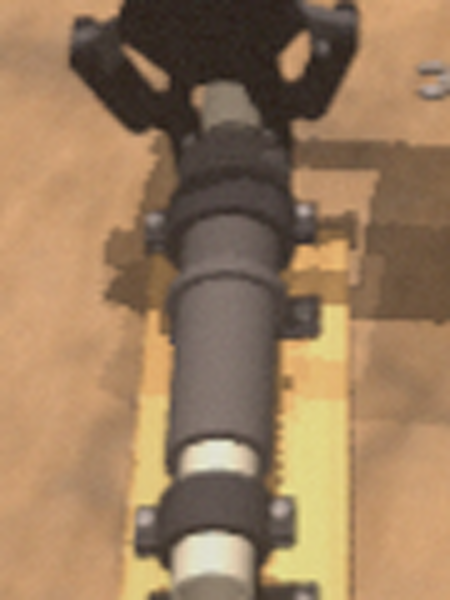

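View pics/d2t.png

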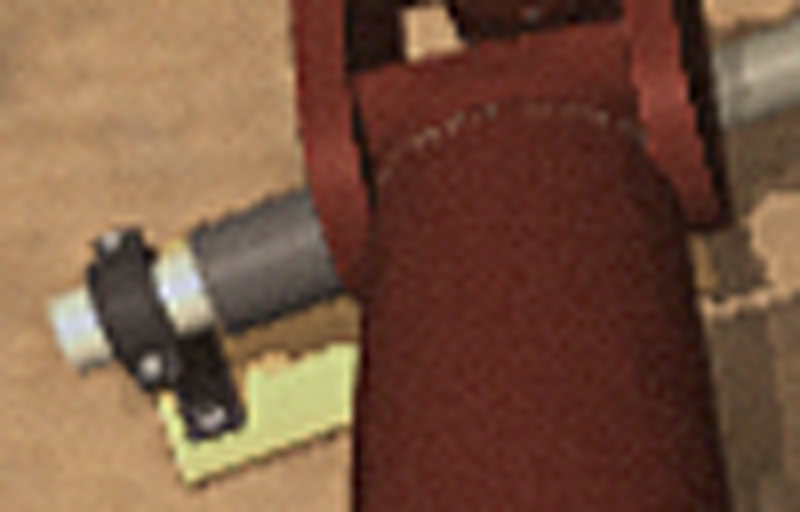

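The coupling's back end has not moved since the last picture (still (208,287) in the top crop), so it is at its back stop with about 78 mm of pipe in the bore. I'll let go, move back and grip again behind the line.

Call:
play_rows:
  dp:
    - [0,0,0]
    - [0,0,0]
    - [0,0,0]
    - [0,0,0]
    - [0,0,0]
  twist: [0,0,0,0,0]
  grip: 0

```text
time_s: 10.7
tool_pos: [0.6073, 0.1396, 0.0286]
tool_rot: [-0.005, 0.604, 0.797, -0.004]
wrist_force: [-0.3, 0.3, -0.7]
grip_width: 0.0852
```

Call:
play_rows:
  dp:
    - [-0.3,0,0]
    - [-0.7,0,0]
    - [-1.1,0,0]
    - [-1.4,0,0]
    - [-1.4,0,0]
  twist: [0,0,0,0,0]

```text
time_s: 11.2
tool_pos: [0.6232, 0.0834, 0.0285]
tool_rot: [-0.005, 0.605, 0.796, -0.004]
wrist_force: [-0.9, -0.0, 0.0]
grip_width: 0.0855
```

```bash
python3 go.py .6221 .0879 .028 105.6; python3 - <<'E'
from ov import *
for n,f in(('side','s2.pkl'),('top','t2.pkl')): pickle.dump(grab(n),open(f,'wb'))
a=np.radians(105.5);g=np.array([np.cos(a),np.sin(a),0]);m0=np.array([.6049,.1432,.085])
for k in (9,):
  m=m0+.001*k*g
  o=m+.078*g
  it=[(m,m+.16*g,.0225,(0,0,255)),(m,m+.004*g,.0275,(0,255,0)),(o-.22*g,o,.016,(255,0,0)),(o-.096*g,o-.094*g,.016,(255,255,0))]
  for n,f,cr,s in(('s','s2.pkl',(170,200,230,245),13),('t','t2.pkl',(105,155,205,219),8)):
    d=pickle.load(open(f,'rb'));draw(d,cr,s,it,f'pics/e1{n}.png')
    x0,y0,x1,y1=cr;cv2.imwrite(f'pics/e0{n}.png',cv2.resize(d['frame'][y0:y1,x0:x1],None,fx=s,fy=s,interpolation=cv2.INTER_CUBIC))
E
```

```text
t 11.2 pos [0.6232 0.0834 0.0285] yaw 105.57 tilt [-1.210e-02 -6.000e-04 -9.999e-01] w 0.0855 F [-0.9 -0.   0. ]
dp [0.115 0.004 0.013] twist -0.003
```

View pics/e0s.png

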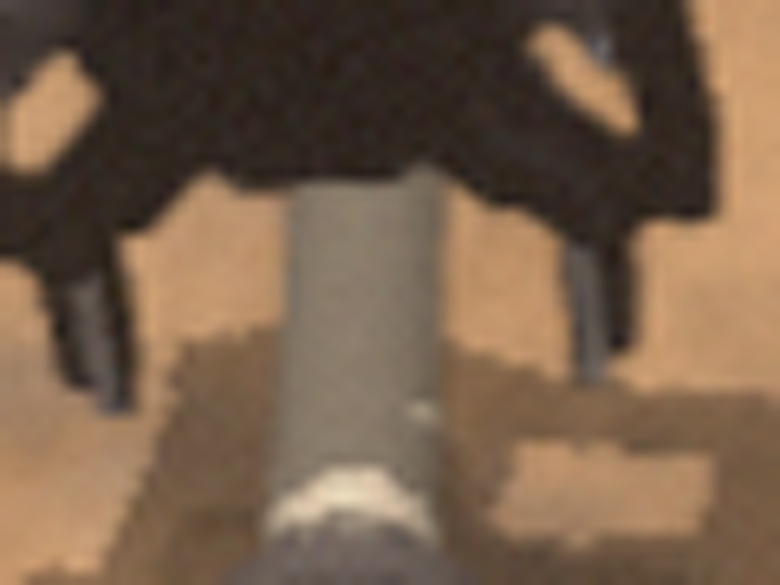

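View pics/e1s.png

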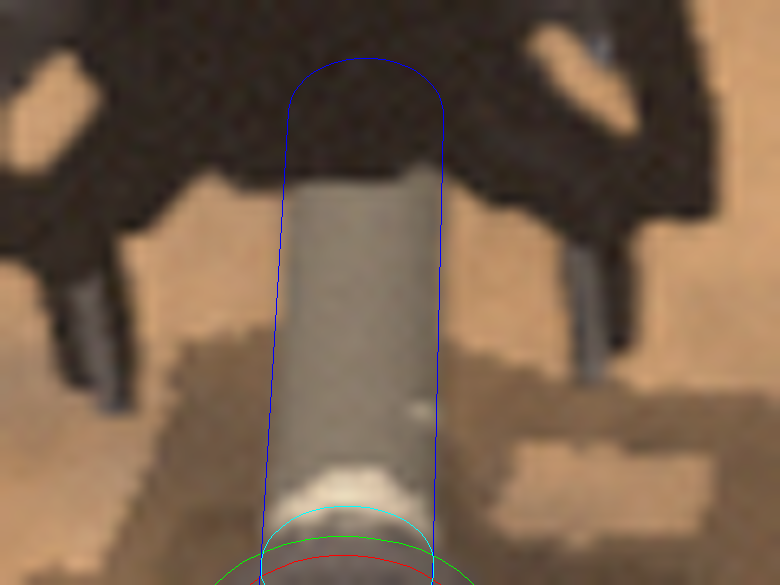

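View pics/e1t.png

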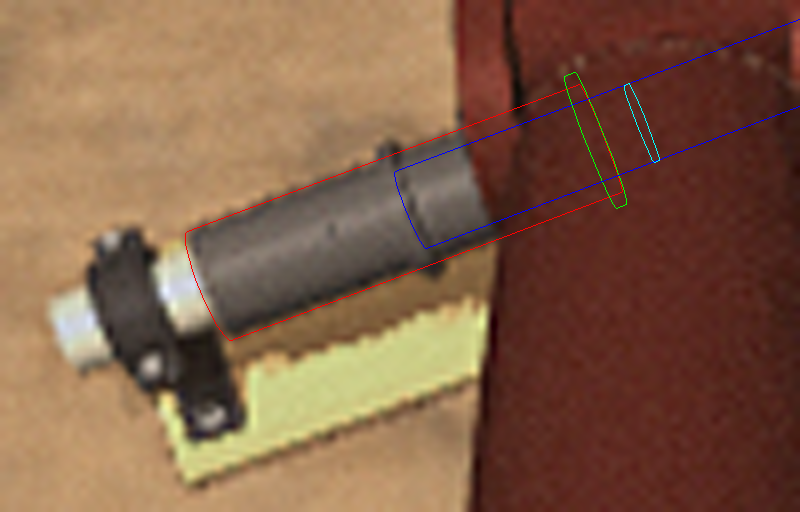

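```bash
python3 - <<'E'
from ov import *
d=pickle.load(open('s2.pkl','rb'));c=d['frame'][230:250,185:210]
c=cv2.convertScaleAbs(cv2.resize(c,None,fx=28,fy=28,interpolation=cv2.INTER_CUBIC),alpha=1.8,beta=-40);cv2.imwrite('pics/e2.png',c)
print(d['frame'][230:250,194:200].mean(axis=(1,2)).round())
E
```

```text
[123. 122. 120. 122. 122. 121. 170. 196. 200. 158. 124. 107. 103. 100.
  88.  90. 104. 114.  93.  81.]
```

View pics/e2.png

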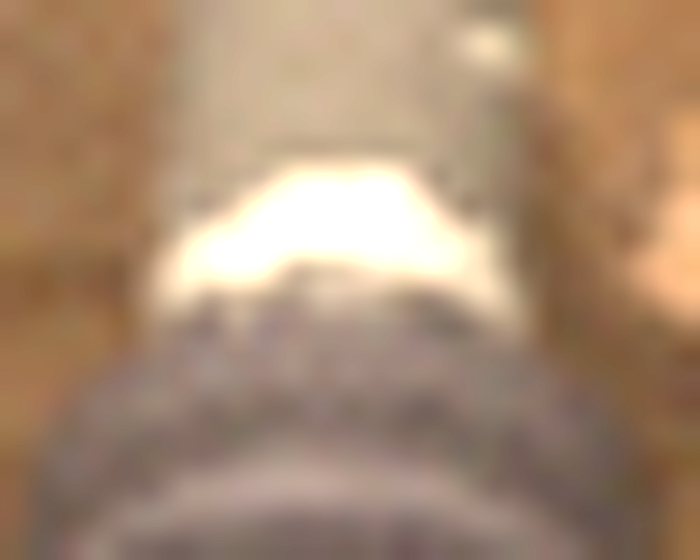

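```bash
python3 - <<'E'
from ov import *
a=np.radians(105.5);g=np.array([np.cos(a),np.sin(a),0]);m0=np.array([.6049,.1432,.085])
def prof(d,xs,R):
    out=[]
    for x in xs:
        vals=[]
        for t in np.linspace(-.5,.5,9): # across top of surface
            p=m0+x*g+np.array([R*np.sin(t)*g[1],-R*np.sin(t)*g[0],R*np.cos(t)])
            u,v=proj(d,p);vals.append(cv2.getRectSubPix(d['frame'].astype(np.float32),(1,1),(u,v))[0,0].mean())
        out.append(np.mean(vals))
    return np.array(out)
xs=np.arange(-.03,.19,.002)
T2=pickle.load(open('t2.pkl','rb'));S2=pickle.load(open('s2.pkl','rb'))
A=[prof(d,xs,.0225) for d in(T,T2,S,S2)]
for i in range(len(xs)): print(round(xs[i]*1000),*[int(q[i]) for q in A])
E
```

```text
-30 132 53 117 118
-28 133 54 116 118
-26 132 54 116 117
-24 132 53 115 117
-22 134 54 114 117
-20 127 55 112 118
-18 107 56 112 118
-16 121 54 110 118
-14 145 53 110 122
-12 146 54 109 140
-10 139 56 109 158
-8 137 54 108 175
-6 137 54 104 185
-4 111 55 99 183
-2 75 55 95 163
0 72 54 94 135
2 88 54 92 116
4 97 56 84 106
6 96 54 77 103
8 85 53 75 101
10 76 54 82 99
12 85 55 89 94
14 91 54 93 88
16 78 52 93 87
18 74 52 88 91
20 89 51 74 99
22 94 50 66 107
24 89 49 66 107
26 89 48 69 95
28 94 48 68 86
30 91 48 66 81
32 68 46 66 79
34 55 45 66 79
36 57 49 66 79
38 60 51 67 81
40 61 50 67 81
42 61 53 66 81
44 61 56 67 81
46 62 56 67 81
48 61 56 64 77
50 62 56 55 66
52 61 54 49 57
54 61 52 53 62
56 65 58 73 87
58 76 81 87 104
60 89 101 92 111
62 91 104 92 113
64 92 104 93 113
66 93 104 93 112
68 92 103 92 112
70 93 103 92 113
72 92 104 92 113
74 80 104 93 113
76 74 105 92 113
78 89 106 78 112
80 95 105 66 113
82 92 91 70 114
84 86 83 85 113
86 89 97 90 97
88 91 106 92 81
90 92 106 92 83
92 92 104 92 102
94 92 102 92 111
96 92 104 92 113
98 92 106 93 114
100 92 105 93 113
102 91 103 92 113
104 91 104 93 113
106 91 105 93 113
108 91 105 92 113
110 92 104 93 114
112 92 104 93 113
114 87 100 92 113
116 88 100 93 113
118 92 104 93 114
120 92 106 93 113
122 91 105 93 113
124 92 104 93 113
126 93 105 93 113
128 92 104 93 113
130 91 104 93 114
132 92 104 93 113
134 91 105 93 113
136 90 104 93 114
138 92 104 92 114
140 91 105 93 114
142 91 105 93 113
144 92 106 93 113
146 91 105 93 113
148 91 105 93 113
150 91 105 92 114
152 90 105 92 114
154 88 106 93 113
156 85 106 92 113
158 102 105 86 113
160 146 104 69 113
162 173 103 72 113
164 177 100 118 113
166 175 113 160 107
168 172 157 170 87
170 173 192 171 82
172 175 200 170 151
174 175 198 170 195
176 176 198 170 205
178 180 202 170 206
180 173 194 171 206
182 139 158 168 203
184 86 97 144 175
186 58 66 94 114
188 54 62 69 87
```

```bash
python3 - <<'E'
from ov import *
a=np.radians(105.5);g=np.array([np.cos(a),np.sin(a),0]);m=np.array([.6049,.1432,.085])+.008*g
T2=pickle.load(open('t2.pkl','rb'))
o=m+.079*g
it=[(o-.22*g,o,.016,(255,0,0)),(o-.096*g,o-.094*g,.016,(255,255,0)),(m,m+.004*g,.0275,(0,255,0))]
draw(T2,(170,120,270,195),8,it,'pics/e3.png')
S2=pickle.load(open('s2.pkl','rb'));draw(S2,(175,190,225,250),10,it,'pics/e3s.png')
E
```

View pics/e3.png

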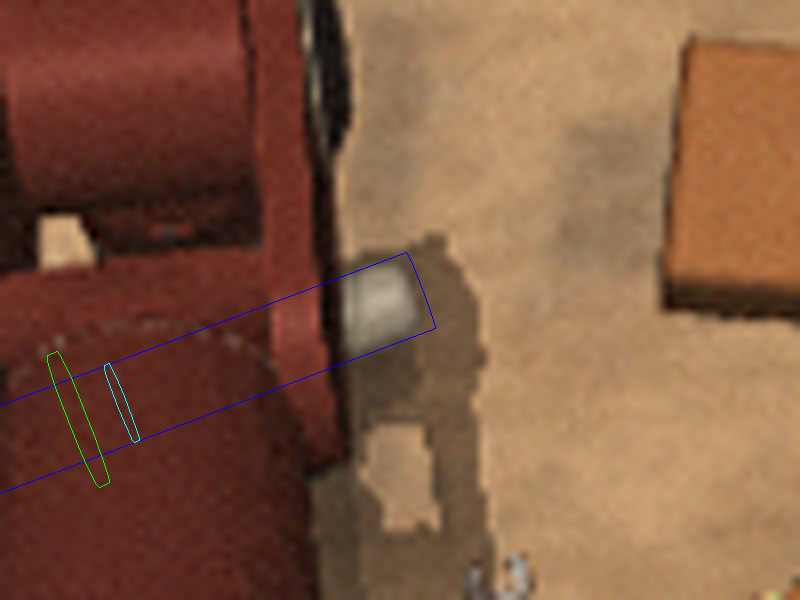

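View pics/e3s.png

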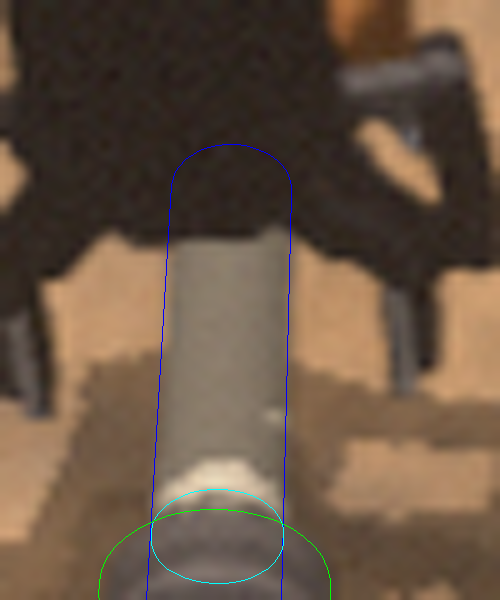

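In the top view the rear end at (412,292) agrees with 79 mm in the bore. The coupling features moved 8 mm in both views, so the line should be about 16 mm short of the mouth. In the side view the thin dark arc at (220,492) sits where the line should be. I'll grip again, level the pipe and push.

Call:
play_rows:
  dp:
    - [0,0,0]
    - [0,0,0]
    - [0,0,0]
    - [0,0,0]
    - [0,0,0]
  twist: [0,0,0,0,0]
  grip: 1
  force: 80

```text
time_s: 11.8
tool_pos: [0.6224, 0.0855, 0.0283]
tool_rot: [-0.005, 0.604, 0.797, -0.004]
wrist_force: [0.8, 0.7, -1.8]
grip_width: 0.0296
```

```bash
python3 go.py .6221 .0879 .028 105.6
```

```text
t 11.8 pos [0.6224 0.0855 0.0283] yaw 105.69 tilt [-1.290e-02  3.000e-04 -9.999e-01] w 0.0296 F [ 0.8  0.7 -1.8]
dp [0.061 0.009 0.008] twist 0.011
```

Call:
play_rows:
  dp:
    - [0,0,-0.03]
    - [0.1,0,-0.03]
    - [0.2,0,-0.03]
    - [0.3,0,-0.03]
    - [0.36,0,-0.03]
  twist: [0,0,0,0,0]

```text
time_s: 12.3
tool_pos: [0.6189, 0.0973, 0.0296]
tool_rot: [-0.004, 0.604, 0.797, -0.005]
wrist_force: [0.4, -6.2, -1.4]
grip_width: 0.0297
```

```bash
python3 go.py .6221 .0879 .028 105.6; cat > v.py <<'E'
import sys
from ov import *
for n,f in(('side','s2.pkl'),('top','t2.pkl')): pickle.dump(grab(n),open(f,'wb'))
k=float(sys.argv[2]);dep=float(sys.argv[3])
a=np.radians(105.5);g=np.array([np.cos(a),np.sin(a),0]);m=np.array([.6049,.1432,.085])+k*g
o=m+dep*g
it=[(o-.22*g,o,.016,(255,0,0)),(o-.096*g,o-.094*g,.016,(255,255,0)),(m,m+.004*g,.0275,(0,255,0))]
T2=pickle.load(open('t2.pkl','rb'));S2=pickle.load(open('s2.pkl','rb'))
t=sys.argv[1]
draw(T2,(150,120,250,195),8,it,f'pics/{t}t.png');draw(S2,(175,200,225,250),12,it,f'pics/{t}s.png');draw(S2,(175,200,225,250),12,[],f'pics/{t}s0.png');draw(T2,(150,120,250,195),8,[],f'pics/{t}t0.png')
E
python3 v.py f1 .008 .0935
```

```text
t 12.3 pos [0.6189 0.0973 0.0296] yaw 105.7 tilt [-0.0122 -0.004  -0.9999] w 0.0297 F [ 0.4 -6.2 -1.4]
dp [-0.248  0.014  0.039] twist 0.013
```

View pics/f1t.png

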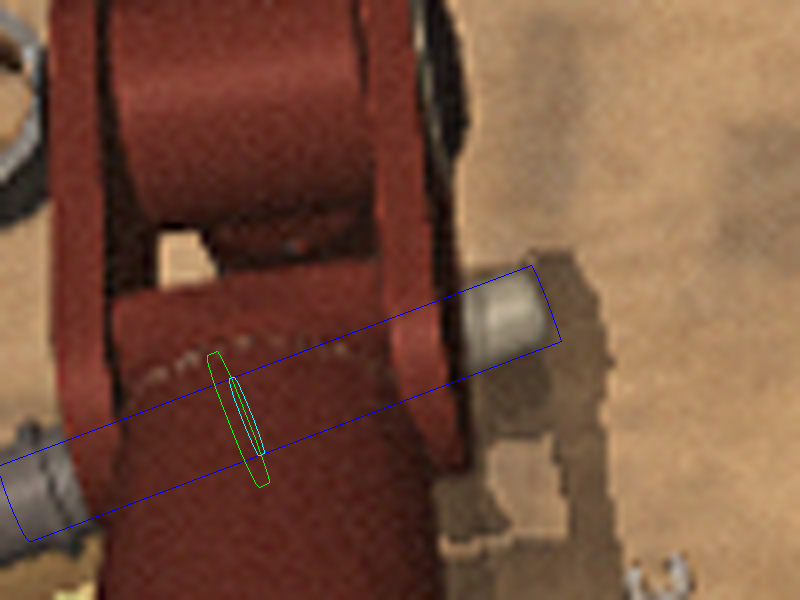

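View pics/f1s.png

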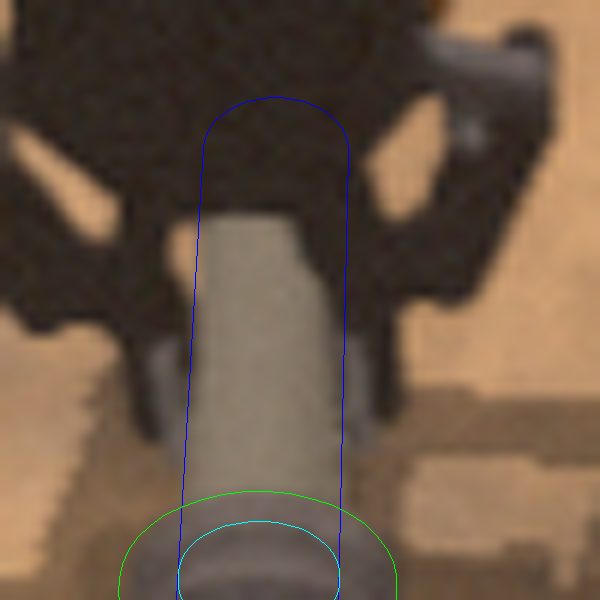

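The tool advanced 12.3 mm, so about 91.5 mm is in. I'll push 3.5 mm more, then let go and clear the view.

Call:
play_rows:
  dp:
    - [0.05,0,0]
    - [0.09,0,0]
    - [0.09,0,0]
    - [0.09,0,0]
  twist: [0,0,0,0]

```text
time_s: 12.8
tool_pos: [0.6182, 0.0996, 0.0296]
tool_rot: [-0.003, 0.604, 0.797, -0.006]
wrist_force: [2.2, -4.4, -0.4]
grip_width: 0.0301
```

```bash
python3 go.py .6224 .0855 .028 105.6
```

```text
t 12.8 pos [0.6182 0.0996 0.0296] yaw 105.7 tilt [-0.0116 -0.0061 -0.9999] w 0.0301 F [ 2.2 -4.4 -0.4]
dp [-0.367  0.006  0.041] twist 0.012
```

Call:
play_rows:
  dp:
    - [0,0,0]
    - [0,0,0]
    - [0,0,0]
    - [0,0,0]
    - [0,0,0]
  twist: [0,0,0,0,0]
  grip: 0

```text
time_s: 13.3
tool_pos: [0.6182, 0.0998, 0.0297]
tool_rot: [-0.003, 0.604, 0.797, -0.006]
wrist_force: [-0.1, 0.3, 0.2]
grip_width: 0.0853
```

Call:
play_rows:
  dp:
    - [0,0,-0.6]
    - [0,0,-1.5]
    - [0,0,-2.4]
    - [-0.5,-0.5,-2.8]
    - [-1.4,-1.4,-2.8]
  twist: [0,0,0,0,0]

```text
time_s: 13.8
tool_pos: [0.5842, 0.033, 0.1472]
tool_rot: [0.001, 0.602, 0.798, -0.003]
wrist_force: [0.3, -1.9, 0.5]
grip_width: 0.0851
```

Call:
play_rows:
  dp:
    - [-0.8,-0.6,0]
    - [-1.6,-1.2,0]
    - [-2.4,-1.8,0]
    - [-3.2,-2.4,0]
    - [-4.0,-2.8,0]
  twist: [0,0,0,0,0]

```text
time_s: 14.3
tool_pos: [0.5193, -0.1529, 0.1487]
tool_rot: [0.001, 0.602, 0.798, -0.003]
wrist_force: [0.1, 0.5, -0.2]
grip_width: 0.0857
```

```bash
python3 go.py .6224 .0855 .028 105.6; python3 v.py g1 .008 .094
```

```text
t 14.3 pos [ 0.5193 -0.1529  0.1487] yaw 105.93 tilt [-0.0029 -0.0062 -1.    ] w 0.0857 F [ 0.1  0.5 -0.2]
dp [5.038 4.127 2.974] twist 0.041
```

View pics/g1t0.png

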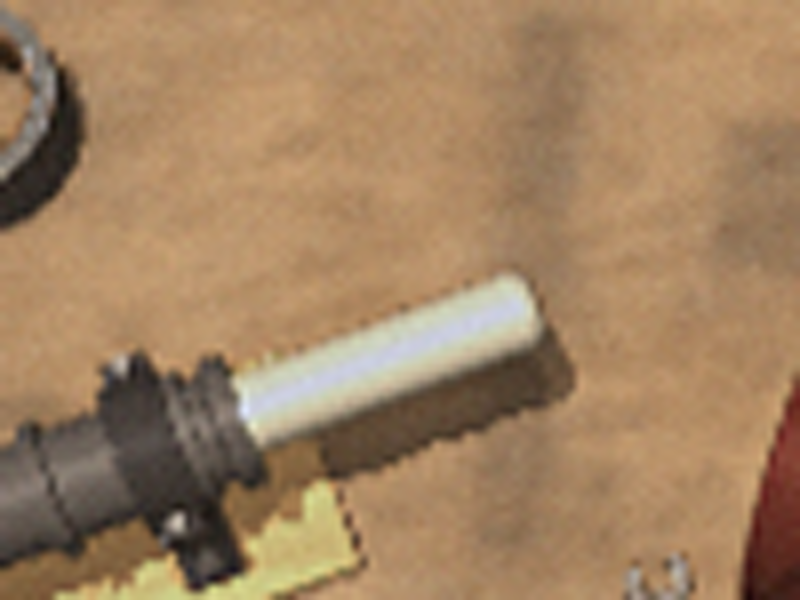

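View pics/g1t.png

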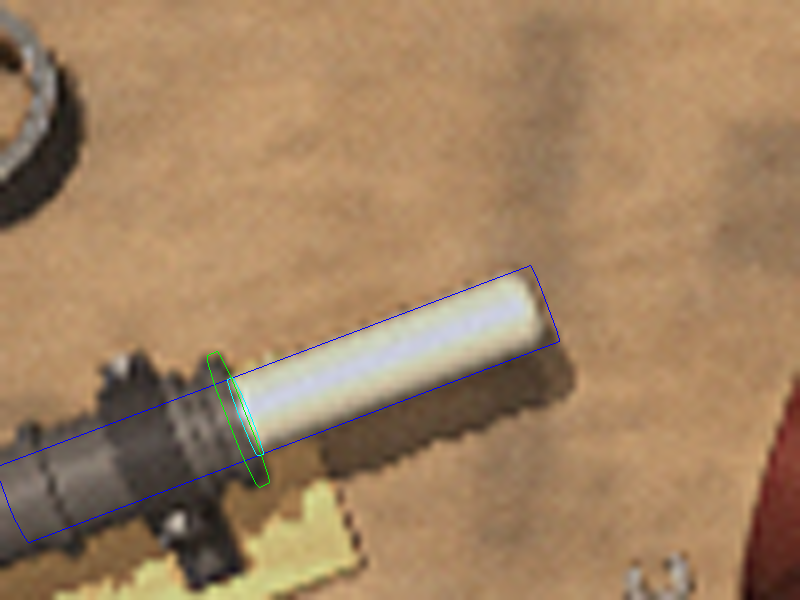

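View pics/g1s0.png

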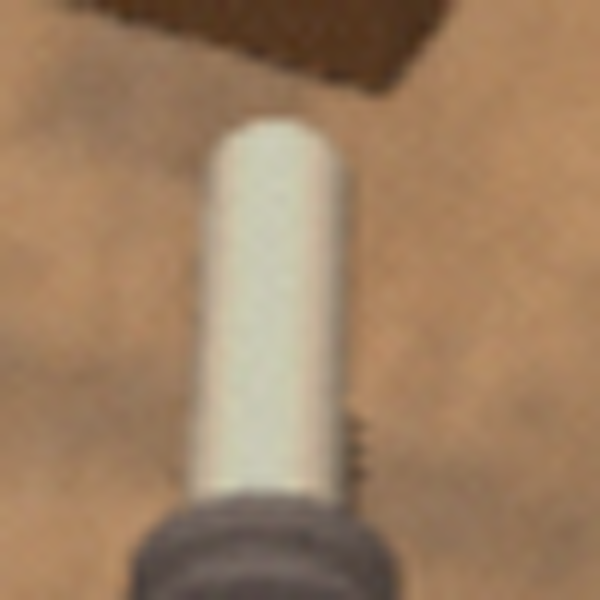

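```bash
cat > pr.py <<'E'
from ov import *
def prof(d,p0,g,xs,R,w=.4):
    out=[]
    f=d['frame'].astype(np.float32).mean(axis=2)
    for x in xs:
        out.append(np.mean([cv2.getRectSubPix(f,(1,1),proj(d,p0+x*g+np.array([R*np.sin(t)*g[1],-R*np.sin(t)*g[0],R*np.cos(t)])))[0,0] for t in np.linspace(-w,w,9)]))
    return np.array(out)
def edge(xs,p,lo,hi,up=True):
    m=(xs>=lo)&(xs<=hi);x=xs[m];q=p[m];h=(q.min()+q.max())/2
    i=np.argmax((q>h) if up else (q<h)); return x[i-1]+(h-q[i-1])/(q[i]-q[i-1])*(x[i]-x[i-1]) 
E
cat > pr1.py <<'E'
from pr import *
T2=pickle.load(open('t2.pkl','rb'));S2=pickle.load(open('s2.pkl','rb'))
a=np.radians(105.8);g=np.array([np.cos(a),np.sin(a),0]);o=np.array([.4785,-.112,.048])
xs=np.arange(-.25,.02,.001)
for n,d in(('T',T),('S',S)):
    p=prof(d,o,g,xs,.016); r=edge(xs,p,-.235,-.2);m=(xs>-.115)&(xs<-.075)
    q=p[m];x=xs[m];b=np.median(q);w=np.clip(b-q-15,0,None);l=(w*x).sum()/w.sum();print(n,'rest rear',r.round(4),'line',l.round(4),'diff',(l-r).round(4))
a=np.radians(105.5);g=np.array([np.cos(a),np.sin(a),0]);m0=np.array([.6049,.1432,.085])
xs=np.arange(-.16,.2,.001)
for n,d,d0 in(('T',T2,T),('S',S2,S)):
    p=prof(d,m0,g,xs,.016);r=edge(xs,p,-.14,-.1)
    A=prof(d,m0,g,xs,.0225);B=prof(d0,m0,g,xs,.0225)
    sh=edge(xs,A,.155,.178)-edge(xs,B,.155,.178)
    m=(xs>.06)&(xs<.1);bead=xs[m][np.argmin(A[m])]-xs[m][np.argmin(B[m])]
    print(n,'now rear',r.round(4),'slide',sh.round(4),bead.round(4))
    i=(xs>-.03)&(xs<.02);print([int(v) for v in p[i][::2]])
E
python3 pr1.py
```

```text
T rest rear -0.2444 line -0.0926 diff 0.1517
S rest rear -0.211 line -0.0922 diff 0.1188
T now rear -0.113 slide 0.0084 0.009
[204, 203, 203, 203, 205, 205, 203, 204, 205, 205, 204, 203, 203, 205, 205, 205, 208, 208, 177, 133, 114, 113, 116, 107, 92]
S now rear -0.1134 slide 0.0078 0.008
[192, 192, 192, 192, 192, 192, 192, 193, 193, 192, 192, 192, 187, 173, 139, 116, 104, 101, 95, 86, 85, 89, 95, 100, 101]
```

```bash
python3 - <<'E'
from pr import *
a=np.radians(105.8);g=np.array([np.cos(a),np.sin(a),0]);o=np.array([.4785,-.112,.048])
xs=np.arange(-.25,.02,.001)
for n,d in(('T',T),('S',S)):
    p=prof(d,o,g,xs,.016); print(n,[int(v) for v in p[:50:2]]); print(edge(xs,p,-.228,-.195), [int(v) for v in p[135:180:2]],[int(v) for v in p[230:270:2]])
T2=pickle.load(open('t2.pkl','rb'));S2=pickle.load(open('s2.pkl','rb'))
a=np.radians(105.5);g=np.array([np.cos(a),np.sin(a),0]);m0=np.array([.6049,.1432,.085])
xs=np.arange(-.16,.2,.001)
for d in(T2,S2):
    p=prof(d,m0,g,xs,.016);print([int(v) for v in p[25:70:2]])
# mouth edge of flange R=.0275 orig vs now
xs=np.arange(-.02,.03,.001)
for d in(T,T2): print([int(v) for v in prof(d,m0,g,xs,.0275,.2)])
E
```

```text
T [119, 120, 121, 122, 123, 123, 124, 123, 126, 127, 115, 104, 105, 101, 71, 39, 29, 76, 146, 177, 186, 186, 184, 184, 184]
-0.21515799570083616 [184, 184, 185, 186, 185, 186, 185, 184, 187, 188, 152, 110, 135, 175, 188, 188, 185, 184, 184, 185, 185, 183, 184] [184, 184, 185, 185, 185, 185, 186, 186, 186, 188, 184, 155, 126, 132, 145, 153, 161, 165, 158, 127]
S [107, 108, 109, 110, 110, 110, 110, 111, 111, 110, 107, 105, 102, 102, 101, 96, 87, 79, 88, 115, 142, 162, 168, 175, 178]
-0.2110119144916534 [179, 179, 179, 179, 180, 179, 179, 177, 171, 163, 151, 141, 140, 154, 167, 174, 177, 180, 180, 180, 180, 180, 180] [179, 180, 180, 180, 180, 179, 179, 179, 179, 180, 181, 167, 145, 124, 112, 102, 100, 100, 99, 99]
[133, 130, 130, 128, 127, 126, 124, 122, 120, 110, 114, 157, 189, 201, 206, 205, 204, 204, 204, 205, 205, 204, 204]
[61, 67, 78, 89, 101, 111, 114, 115, 115, 115, 117, 127, 153, 174, 185, 190, 191, 191, 191, 192, 192, 192, 193]
[125, 111, 102, 106, 121, 136, 146, 150, 151, 150, 149, 149, 151, 153, 149, 135, 112, 90, 76, 72, 77, 84, 91, 95, 97, 98, 96, 91, 84, 79, 79, 83, 88, 90, 88, 81, 72, 69, 75, 85, 92, 95, 95, 93, 91, 91, 92, 94, 95, 93]
[196, 196, 195, 195, 195, 195, 196, 196, 196, 196, 196, 195, 194, 193, 193, 195, 196, 197, 198, 198, 198, 199, 201, 199, 189, 166, 140, 118, 107, 104, 104, 106, 108, 109, 108, 102, 94, 86, 84, 88, 95, 101, 101, 99, 95, 94, 98, 104, 111, 115]
```

```bash
python3 - <<'E'
from ov import *
T2=pickle.load(open('t2.pkl','rb'));S2=pickle.load(open('s2.pkl','rb'))
a=np.radians(105.5);g=np.array([np.cos(a),np.sin(a),0]);m=np.array([.6049,.1432,.085])+.0078*g
o=m+.095*g
it=[(o-.22*g,o,.016,(255,0,0))]
draw(S2,(175,200,225,250),12,it,'pics/h1.png')
draw(T2,(175,150,225,185),16,[],'pics/h2.png')
E
```

```text
(no output)
```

View pics/h1.png

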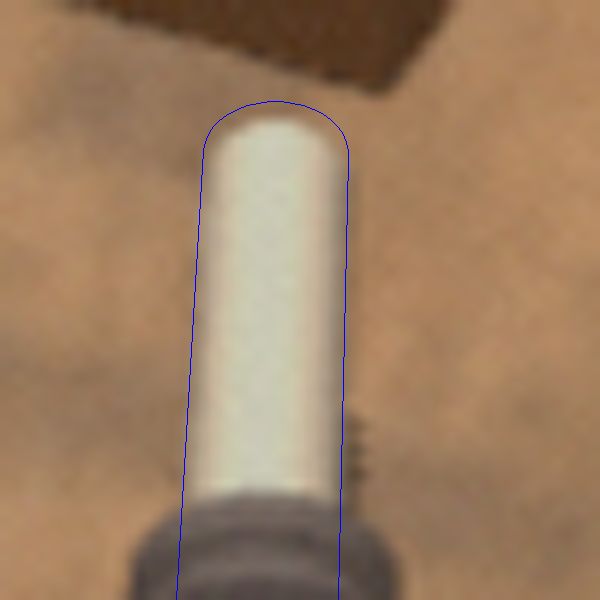

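View pics/h2.png

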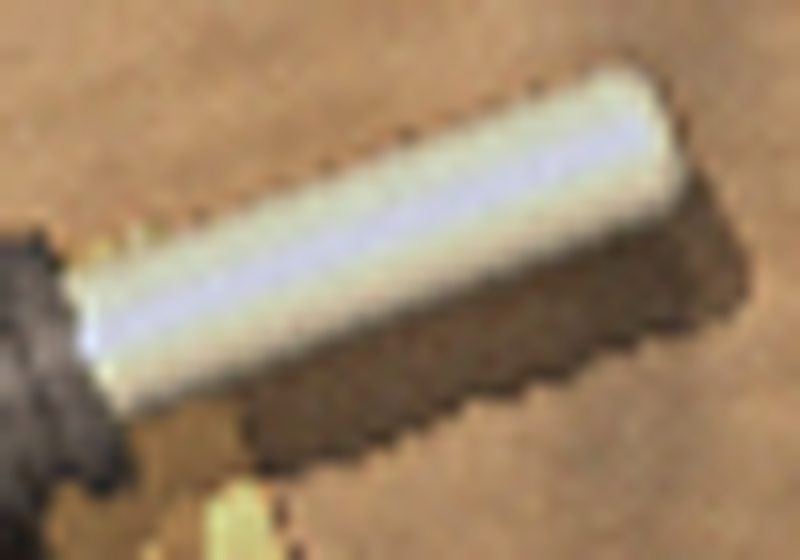

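Every check of the line lands within about 1.5 mm of the mouth:
- **Dead reckoning:** about +1 mm.
- **Rear end in the top view:** about +1 mm.
- **Dark gap at the flange, top view:** about -1 mm.
- **Side-view overlay:** about -0.5 mm.

The pipe also lies level along the predicted outline. I'll take one last look at the whole scene before handing in.

```bash
python3 - <<'E'
from m import *
d=grab('top');cv2.imwrite('pics/z.png',cv2.resize(d['frame'],(800,600)))
s=robot.state();print(s['time_s'],s['wrist_force'].round(1),s['grip_width'])
E
```

```text
14.45 [ 0.1 -0.2  0.6] 0.08542379171791235
```

View pics/z.png

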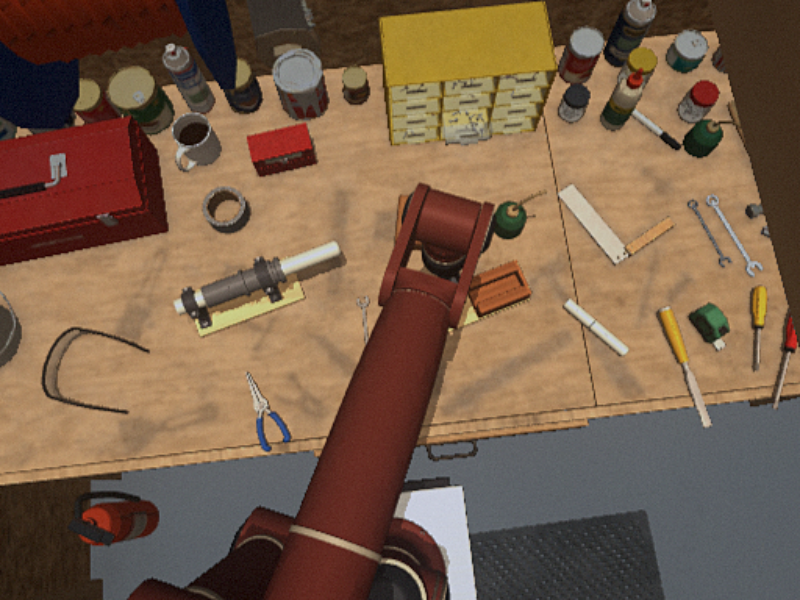

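The pipe sits in the coupling, (340,245) to (285,270). The pliers, wrench, block and can are where they were, and the arm is clear with no force on it.

```bash
python3 -c "
from rig import robot
print(robot.job_done())"
```

```text
the job is handed in; nothing more can be done
None
```

I took the larger pipe out of its rest and pushed it into the coupling, gripping it again behind the line for the last 15 mm. I then let go, moved the arm clear and handed the job in at about 14.5 s.

**Grip:** the first grip closed on air, because the tool's height reading was about 39 mm low. I confirmed that by touching the pipe's top, then corrected it with the cameras.

**Last checks:** I did not see the dark line itself after letting go, because it merges with the coupling's mouth in both views. My indirect estimates put it within about 1.5 mm of the mouth:

| Check | Line relative to mouth (+ = past it) |
|---|---|
| Dead reckoning | about +1 mm |
| Rear end, top view | about +1 mm |
| Dark gap at the flange, top view | about -1 mm |
| Outline overlay, side view | about -0.5 mm |

- **Disagreement:** a first rear-edge reading in the side view gave -2.4 mm, which is still within the 4 mm allowed but does not match the rest. Rear droop would make that reading shorter, possibly past 4 mm. I put the mismatch down to the pipe's rounded end.
- **Fit:** the pipe lay level along the predicted outline.
- **Coupling:** it slid 8 mm, then stopped at what I took to be its back stop.
- **Surroundings:** the pliers, wrench and oil can looked unmoved. The sanding block was mostly behind the arm in the last picture, but it had not moved when last seen in full. The arm was touching nothing.

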